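# Set the grinding fixture to 50 mm with the right setting block

### The arm

A 6-joint arm with a two-finger parallel gripper is mounted at the origin on the work surface. World frame = base frame: x ahead of the robot, y to its left, z up, the work surface at z = 0. Lengths are in m, angles in rad, forces in N, time in s.
With the tool pointing down it reaches from about 0.375 to 0.9 m from the base axis. Payload 3.1 kg.
Tool frame: the origin (TCP) lies on the centre line of the jaws, within the pads' length; the fingertips stand 19 mm ahead of it and the grasp point (between the pads) is the TCP; z points along the fingers, y is the line along which they close (so a half turn about z gives the same grasp; the last joint's range is limited). The gripper opens to 85 mm and grips with 20 to 120 N. Pads are 22 mm wide; open, the fingers measure 114 mm over their backs; the gripper's body (76 mm by 85 mm) begins 54 mm behind the grasp point. The pads swing forward as they close: fully open they stand 13 mm farther back than shut.
Start: joints at [-1.331, 0.527, 1.433, -0, 1.181, -0.178], TCP at [0.254, -0.571, 0.25] pointing down, gripper open.
Joint ranges: [-3.08, 3.08], [-0.75, 2.2], [0.22, 2.44], [-1.43, 4.57], [0, 2.65], [-2.85, 2.85]. Speed limits (rad/s): [2.79, 2.79, 3.14, 3.14, 3.14, 3.14].

### API

Orientations are given as a unit quaternion [x, y, z, w].
In Python, from station import manip, cams, sign_off gives the robot as it stands.
- The arm moves only by the tool carry_out, never from a script. Its argument "targets" is a list that holds one entry, the list of rows, each a list of 7 numbers: the shift along the tool's x, y, z in cm, then the turn, a rotation vector about the tool's x, y, z in degrees, then the finger opening in cm, from 0 to 8.54. A call has 1 to 12 rows; each row is the pose to reach, as a shift and turn from the pose commanded when the call began, along the tool's axes at that moment; what a row does not reach only later rows make up. A row lasts 1/12 s, in which the tool goes at most 41.7 mm and 7.16 degrees, less where a joint would pass 70% of its speed; a pose out of reach is approached as far as the arm can. A call with a gripper value outside its range is refused whole. The fingers move at their own pace and stop on an object; "force" is the grip in N (left out, the last holds). Time passes only in rows, so rows that repeat a pose let the fingers close. It gives the time, the measured TCP pose, the force, the opening and the grip force at its end, in the units of the state.
- manip.sense(): the state, without advancing time (a new reading comes with each control period).
- cams.snapshot(name): name is "scene" or "top"; returns the picture (400x640x3 uint8, red, green, blue); there is no depth.
- cams.camera_info(name): a dict with "K" (3x3 intrinsics, pixels), "T" (4x4, takes a point from camera to world coordinates). Camera axes: x right, y down, z forward; pixel columns grow to the right and rows downward; lengths in m; the calibration is good to about 2 mm. A picture is of the moment at which its call begins. camera_info takes no time and is no camera call.
- sign_off(): hands the job in; it is judged then, once.
The state is a dict: "t": time; "q": joint angles; "qd": joint speeds; "tau": joint torques, N m; "tcp_pos": TCP position; "tool_rot": TCP orientation; "force": force on the tool from outside, world axes, zero at the start; "ft_torque": the same for the moment, N m; "finger_gap": opening from 0.0 (shut) to 1.0 (fully open); "gripper_force": force on a finger pad.
Only numpy, scipy, OpenCV 4.12 (cv2) and the standard library are available. Lean on these libraries where they do the work, as an engineer would, in place of code of your own. Each camera call takes 0.05 s, during which the arm holds its last target. There are 200 camera calls.

### The job

Set the opening of the grinding fixture with the 50 mm wide setting block, the middle width of the three: lay it flat and lengthwise between the jaws, fully home against the back fence, and close the sliding jaw on it gently until the block sits square with no gap at either jaw. Then swing the lock lever round to the white line on the fixed jaw, and leave the block in place. Do not press hard on the block, and leave the other two blocks and the other things on the bench where they are.

Things in the scene. Friction and masses are not known exactly. Their poses are not given: they have to be found in the camera images.
- fixture: fixed grey fixture, open to the robot, no floor (the block lies on the bench). Origin at bench level in the inner corner: back fence face at x = 0 (30 high, 30 thick, y 0 to 200), fixed jaw face at y = 0 (45 high, 50 thick, x -100 to +70). The mouth is at x = -100; y points to the sliding jaw. White line (locked mark) along x on the fixed jaw's top at y = -25, x -97 to -43
- slide_jaw (a joint): sliding steel jaw facing the fixed jaw: value = opening between the jaw faces in m (0 to 0.1; smaller is more closed). 98 long (fixture x -100 to -2), 45 thick in y, top 44 above the bench; a 12 thick slab on top reaches over the fence to x = +40. Slides along the fixture's y with a drag of about 4 N and stays where it is left
- jaw_push (a point): point on the sliding jaw's outer face (away from the opening), at the middle of its length (fixture x = -50), 25 above the bench; push here towards the fixed jaw; its axes are the fixture's
- lock (a joint): captive lock collar with a lever, turning about a vertical axis on top of the fixed jaw: 0 = lever points along the fixture's -y; grows clockwise seen from above; pi/2 = lever points along -x, in line with the white line, that is locked; can be turned past it, up to 2.2. Stays where it is left
- lock_axis (a point): on the collar's turning axis, at the collar's underside, 49 above the bench (fixture x = 40, y = -25); its axes are the fixture's. Collar 44 across, 20 high; lever bar 14 wide, 95 long from the axis, underside 56 above the bench
- lock_post (a point): middle of the free part of the upright black post (18 diameter) near the lever's end, 90 from the axis, 85 above the bench; post top is 107 above the bench
- block_a: one of three look-alike plain aluminium setting blocks, 120 long (its x) x 42 wide (its y) x 30 high, three dark holes in a row on top; lies flat, loose; origin at the centre of its underside
- block_b: one of three look-alike plain aluminium setting blocks, 120 long (its x) x 50 wide (its y) x 30 high, three dark holes in a row on top; lies flat, loose; origin at the centre of its underside
- block_c: one of three look-alike plain aluminium setting blocks, 120 long (its x) x 58 wide (its y) x 30 high, three dark holes in a row on top; lies flat, loose; origin at the centre of its underside
- spare_wheel: bystander: reddish grinding wheel 120 across, 20 thick, lying flat; origin at the centre of its underside
- oil_bottle: bystander: white plastic bottle, 60 across, 150 high, upright; origin at the centre of its underside
- wrench: bystander: steel wrench 180 long, lying flat along its x; origin under its middle
Not all that is in view belongs to the job. What is shaped like the block_b but pink or purple is not meant.

How it is judged:
By the outcome, as a careful person would: the job done as asked, in the order asked, and still so for the second after the job is handed in, with the robot touching nothing.
It also fails if it takes over 69 s, if anything falls off the work surface, if the arm or the gripper's body presses on something with over 40 N, if the wrist force passes 120 N, or if a joint passes its speed limit or range.

## Working session

There is one attempt and no reset: what is moved stays moved. The work goes in short steps, Python scripts to look and compute and a tool call to move; the robot and the scene stay as the last step left them, time stands still between calls to the robot, and variables do not carry over. Pictures are saved under pics/ and viewed, at most 10 in all, crops included, and the job is handed in when it is done.

Besides the shell and the picture viewer there is one more tool, called as name(argument=value, ...) on one line, values as JSON. carry_out: Moves the arm, as the interface text tells. Its arguments: {"type":"object","properties":{"targets":{"type":"array"},"force":{"type":"number"}},"required":["targets"]}

```bash
mkdir -p pics
python3 - <<'E'
from station import manip,cams
import cv2,numpy as np
for n in("scene","top"):
    im=cams.snapshot(n);np.save(n+".npy",im);cv2.imwrite(f"pics/{n}0.png",im[:,:,::-1])
    c=cams.camera_info(n);print(n,np.round(c["K"],1).tolist(),np.round(c["T"],4).tolist())
s=manip.sense();print(s)
E
```

```text
scene [[444.2, 0.0, 324.9], [0.0, 444.2, 198.6], [0.0, 0.0, 1.0]] [[-0.2345, 0.6235, -0.7458, 1.3932], [0.9721, 0.1468, -0.183, 0.2514], [-0.0046, -0.7679, -0.6406, 0.8159], [0.0, 0.0, 0.0, 1.0]]
top [[396.2, 0.0, 321.9], [0.0, 396.2, 199.6], [0.0, 0.0, 1.0]] [[-0.0273, -0.9978, 0.0606, 0.4997], [-0.9996, 0.0268, -0.0086, 0.0575], [0.007, -0.0608, -0.9981, 1.0695], [0.0, 0.0, 0.0, 1.0]]
{'t': 0.1, 'q': array([-1.33050956e+00,  5.28365624e-01,  1.43378489e+00,  7.46147854e-06,
        1.18138317e+00, -1.78520700e-01]), 'qd': array([ 0.00074732, -0.00235626, -0.00334752, -0.00059558,  0.00013774,
        0.00119718]), 'tau': array([-3.19200226e-04, -4.43305564e+01, -1.78585982e+01, -1.21992789e-04,
        3.84231811e-03, -1.76289933e-05]), 'tcp_pos': array([ 0.25403974, -0.57037794,  0.24943267]), 'tool_rot': array([ 9.78154873e-01,  2.07875207e-01, -2.65193952e-05, -9.70162609e-04]), 'force': array([0.12378645, 0.8423452 , 1.62578909]), 'ft_torque': array([-0.04401429, -0.02381872, -0.02331584]), 'gripper_force': 0.0, 'finger_gap': 0.9990739768232019}
```

View pics/top0.png

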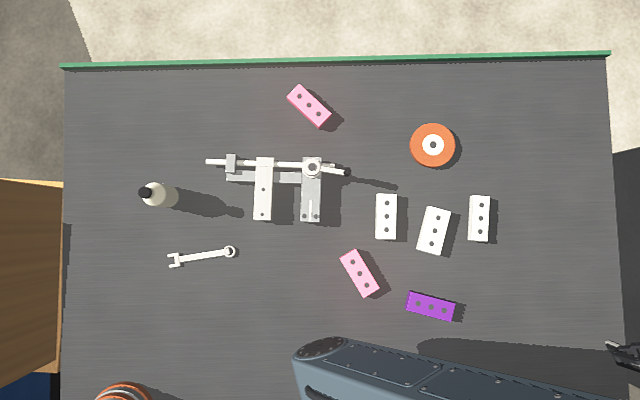

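View pics/scene0.png

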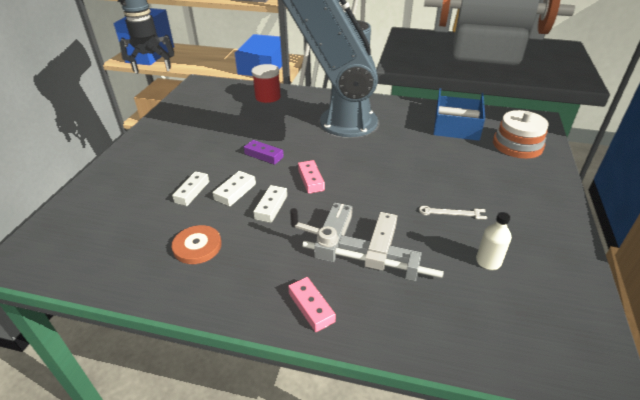

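The top view shows the fixed jaw at about (311,190) with its lever pointing right to (345,171), and the sliding jaw at (263,190). The white blocks are at (386,217), (434,230) and (479,218). Next I'll measure them.

```bash
cat > h.py <<'E'
import numpy as np,cv2
from station import manip,cams
from scipy.spatial.transform import Rotation as R
def ray(n,uv,z):
    c=cams.camera_info(n);K,T=np.array(c["K"]),np.array(c["T"])
    uv=np.atleast_2d(np.asarray(uv,float))
    d=(T[:3,:3]@np.linalg.inv(K)@np.c_[uv,np.ones(len(uv))].T).T
    o=T[:3,3];return o+d*((z-o[2])/d[:,2])[:,None]
def crop(n,im,x0,y0,x1,y1,s,f):
    cv2.imwrite(f"pics/{f}.png",cv2.resize(im[y0:y1,x0:x1,::-1],None,fx=s,fy=s,interpolation=cv2.INTER_CUBIC))
E
python3 - <<'E'
from h import *
for n in("top","scene"):
    im=np.load(n+".npy");hsv=cv2.cvtColor(im,cv2.COLOR_RGB2HSV)
    m=((hsv[...,2]>(175))&(hsv[...,1]<50)).astype(np.uint8)
    m=cv2.morphologyEx(m,cv2.MORPH_CLOSE,np.ones((3,3)))
    cs,_=cv2.findContours(m,cv2.RETR_EXTERNAL,cv2.CHAIN_APPROX_NONE)
    for c in cs:
        if not 150<cv2.contourArea(c)<3000: continue
        # metric rect on z=.03
        p=ray(n,c[:,0,:],.03)[:,:2].astype(np.float32)*1000
        r=cv2.minAreaRect(p)
        print(n,np.round(c[:,0].mean(0)),"ctr",np.round(r[0],1),"size",np.round(r[1],1),"ang",round(r[2],1), "area/120",round(cv2.contourArea(p)/120,1))
t=np.load("top.npy")
crop("top",t,200,140,360,235,5,"fix")
E
```

```text
top [359. 273.] ctr [369.2 -42.2] size [117.5  47.6] ang 29.6 area/120 42.3
top [198. 256.] ctr [427.  366.9] size [ 35.8 174.6] ang 7.8 area/120 23.2
top [433. 230.] ctr [ 475.4 -240.5] size [ 66.  120.3] ang 73.3 area/120 62.2
top [478. 218.] ctr [ 504.5 -361.1] size [ 53.1 119.5] ang 84.1 area/120 49.0
top [386. 216.] ctr [ 515.8 -117.1] size [ 54.5 119.2] ang 85.6 area/120 50.7
top [153. 194.] ctr [590.3 489.8] size [53.8 61.6] ang 77.0 area/120 13.7
top [433. 144.] ctr [ 702.9 -249.3] size [54.4 55.3] ang 42.8 area/120 19.1
top [308. 104.] ctr [818.   78.4] size [116.6  47.1] ang 45.1 area/120 42.2
scene [187. 391.] ctr [1070.5  -89. ] size [33.9 79.7] ang 0.1 area/120 8.7
scene [135. 388.] ctr [1075.3 -187.9] size [ 59.7 105.4] ang 13.4 area/120 27.0
scene [345. 390.] ctr [1008.5  194. ] size [263.6  51.3] ang 90.0 area/120 60.8
scene [196. 241.] ctr [ 710.4 -247.7] size [53.  51.2] ang 27.2 area/120 17.6
scene [498. 247.] ctr [554.3 477.7] size [ 50.3 174.1] ang 73.1 area/120 49.4
scene [454. 212.] ctr [454.1 370.4] size [ 38. 171.] ang 8.6 area/120 25.8
scene [366. 242.] ctr 
[... 573 characters left out ...]
] size [ 33.7 697.4] ang 66.9 area/120 128.0
scene [604.  86.] ctr [-497.6  927.3] size [140.3 876.7] ang 68.9 area/120 455.6
scene [301.  46.] ctr [-660.5 -402.9] size [874.6 103.7] ang 26.9 area/120 277.3
scene [234.  25.] ctr [-816.4 -753.2] size [707.  437.2] ang 29.2 area/120 1673.9
scene [173.  20.] ctr [ -788.5 -1094.5] size [712.9 147.4] ang 39.4 area/120 392.0
scene [578.   3.] ctr [-1555.7  1007.9] size [158.9 356. ] ang 59.3 area/120 184.9
scene [422.  15.] ctr [-1198.5   181.4] size [494.5 136.5] ang 2.9 area/120 432.4
scene [382.  26.] ctr [-924.   -22.4] size [980.3 228.6] ang 3.9 area/120 1029.2
scene [354.   7.] ctr [-1185.3  -217.8] size [343.5  92.3] ang 10.1 area/120 153.2
```

View pics/fix.png

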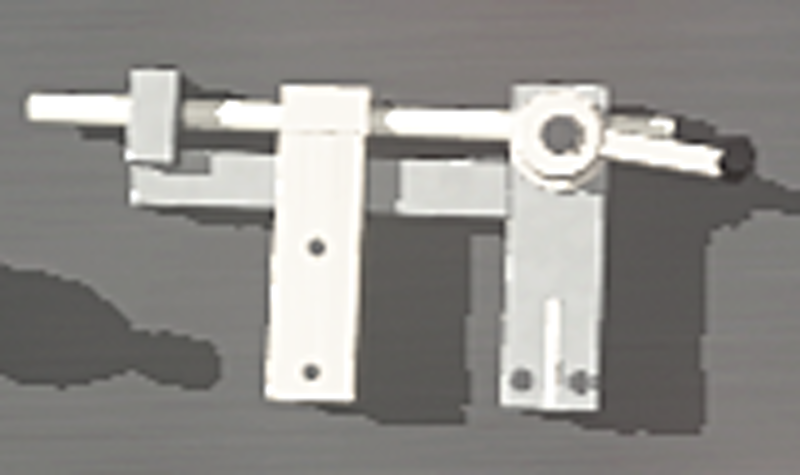

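The crop shows the fixed jaw's top corners at about (501,408), (603,410), (513,85) and (608,87). The white line runs from (553,298) to (553,406), the collar is centred at (561,135) and the post is at (737,158). The sliding jaw's mouth corners are at (354,401) and (265,400). Once I allow for the visible side faces, the widths come out at about 50 (block at 386,217), 58 (434,230) and 42 (479,218). So block_b is the one at (386,217).

Run:
```python
from h import *
t=np.load("top.npy")
def c2p(p): return (np.array(p,float)+.5)/5-.5+[200,140]
P={"in_mouth":((501,408),.045),"out_mouth":((603,410),.045),"in_far":((513,85),.045),"out_far":((608,87),.045),"line_far":((553,298),.045),"line_mouth":((553,406),.045),"collar":((561,135),.069),"slide_in":((354,401),.044),"slide_out":((265,400),.044),"posttop":((737,158),.107)}
W={k:ray("top",c2p(p),z)[0]*1000 for k,(p,z) in P.items()}
for k,v in W.items(): print(k,np.round(v,1))
F={"in_mouth":(-100,0),"out_mouth":(-100,-50),"in_far":(70,0),"out_far":(70,-50),"line_far":(-43,-25),"line_mouth":(-97,-25),"collar":(40,-25)}
A=np.array([F[k] for k in F],float);B=np.array([W[k][:2] for k in F])
H=(A-A.mean(0)).T@(B-B.mean(0));th=np.arctan2(H[0,1]-H[1,0],H[0,0]+H[1,1])
M=np.array([[np.cos(th),-np.sin(th)],[np.sin(th),np.cos(th)]]);o=B.mean(0)-M@A.mean(0)
print("fixture o",o,"yaw",np.degrees(th));print("resid",np.round((B-o)@M-A,1).tolist())
for k in("slide_in","slide_out","posttop"):print(k,"fix",np.round((W[k][:2]-o)@M,1))
# block holes, both views
for n,(u,v) in(("top",(386,217)),("scene",(271,203))):
    im=np.load(n+".npy");g=cv2.cvtColor(im,cv2.COLOR_RGB2GRAY)
    x0,y0=u-20,v-28;s=cv2.resize(g[y0:v+28,x0:u+20],None,fx=4,fy=4,interpolation=cv2.INTER_CUBIC)
    m=(s>150).astype(np.uint8)
    cs,h=cv2.findContours(m,cv2.RETR_CCOMP,cv2.CHAIN_APPROX_NONE)
    for c,hh in zip(cs,h[0]):
        if hh[3]>=0 and cv2.contourArea(c)>30:
            q=cv2.minEnclosingCircle(c)[0];uv=(np.array(q)+.5)/4-.5+[x0,y0]
            w=ray(n,uv,.03)[0]*1000;print(n,"hole",np.round(uv,1),np.round(w,1))
s=manip.sense();r=R.from_quat(s["tool_rot"]);print(r.as_matrix().round(3).tolist())
```

```text
in_mouth [507.6 107.2  45. ]
out_mouth [505.2  54.6  45. ]
in_far [675.6  96.9  45. ]
out_far [673.2  47.5  45. ]
line_far [563.8  78.9  45. ]
line_mouth [507.9  80.4  45. ]
collar [645.2  72.3  69. ]
slide_in [513.3 183.1  44. ]
slide_out [515.1 229.   44. ]
posttop [626.1 -14.1 107. ]
fixture o [606.80592128 100.57424169] yaw -3.0603656224533125
resid [[0.6, 1.3], [1.0, -1.3], [-1.1, 0.1], [-0.8, 0.5], [1.2, 1.1], [-0.7, -0.5], [-0.2, -1.2]]
slide_in fix [-97.8  77.4]
slide_out fix [-98.4 123.3]
posttop fix [  25.4 -113.4]
top hole [386.2 229.3] [ 480.4 -117.8   30. ]
top hole [386.4 216. ] [ 515.2 -119.5   30. ]
top hole [386.6 202.5] [ 550.6 -121.4   30. ]
scene hole [265.1 206.8] [ 548.5 -122.5   30. ]
scene hole [270.1 198.8] [ 513.3 -120.4   30. ]
scene hole [274.8 191.1] [ 478.4 -118.6   30. ]
[[0.914, 0.407, -0.0], [0.407, -0.914, 0.002], [0.0, -0.002, -1.0]]
```

```bash
cat >> h.py <<'E'
O=np.array([606.8,100.57]);TH=np.radians(-3.06)
M=np.array([[np.cos(TH),-np.sin(TH)],[np.sin(TH),np.cos(TH)]])
def go(xy,z,yaw,fix=False):
    """target TCP (mm, world or fixture), tool-x heading deg (world) -> row numbers cm, deg"""
    s=manip.sense();r=R.from_quat(s["tool_rot"])
    xy=O+M@np.array(xy,float) if fix else np.array(xy,float)
    d=np.r_[xy,z]-s["tcp_pos"]*1000
    a=np.radians(yaw);Rt=np.array([[np.cos(a),np.sin(a),0],[np.sin(a),-np.cos(a),0],[0,0,-1]])
    rv=(r.inv()*R.from_matrix(Rt)).as_rotvec(degrees=True)
    print("row",np.round(r.inv().apply(d)/10,2),np.round(rv,2))
def st():
    s=manip.sense();p=s["tcp_pos"]*1000
    print("t",round(s["t"],2),"tcp",p.round(1),"fix",((p[:2]-O)@M).round(1),"F",s["force"].round(1),"gap",round(s["finger_gap"]*85,1),"gf",round(s["gripper_force"],1))
E
python3 -c "
from h import *
go((515,-120),150,-3.06)"
```

```text
row [ 42.15 -30.51  10.02] [-1.100e-01  1.000e-02  2.706e+01]
```

carry_out(targets=[[[42.15,-30.5,10,-0.1,0,27.06,8.5],[42.15,-30.5,10,-0.1,0,27.06,8.5],[42.15,-30.5,10,-0.1,0,27.06,8.5],[42.15,-30.5,10,-0.1,0,27.06,8.5],[42.15,-30.5,10,-0.1,0,27.06,8.5],[42.15,-30.5,10,-0.1,0,27.06,8.5],[42.15,-30.5,10,-0.1,0,27.06,8.5],[42.15,-30.5,10,-0.1,0,27.06,8.5],[42.15,-30.5,10,-0.1,0,27.06,8.5],[42.15,-30.5,10,-0.1,0,27.06,8.5],[42.15,-30.5,10,-0.1,0,27.06,8.5],[42.15,-30.5,10,-0.1,0,27.06,8.5]]])

```text
t: 1.1
tcp_pos: [0.501, -0.1443, 0.1554]
tool_rot: [1.0, -0.027, -0.0, 0.001]
force: [-0.1, -0.6, -0.1]
finger_gap: 1.0
gripper_force: 0.0
```

carry_out(targets=[[[0,0,0,0,0,0,8.5]]])

```text
t: 1.18
tcp_pos: [0.5018, -0.1396, 0.1544]
tool_rot: [1.0, -0.023, -0.001, -0.001]
force: [-0.4, 0.4, -0.1]
finger_gap: 0.994
gripper_force: 0.0
```

```bash
python3 -c "
from h import *
st();go((515,-120),22,-3.06)"
```

```text
t 1.18 tcp [ 501.8 -139.6  154.4] fix [ -92.  -245.4] F [-0.4  0.4 -0.1] gap 84.4 gf 0.0
row [ 1.25 -1.99 13.24] [-0.1   0.09  0.4 ]
```

carry_out(targets=[[[1.25,-2,8,0,0,0.4,8.5],[1.25,-2,8,0,0,0.4,8.5],[1.25,-2,8,0,0,0.4,8.5],[1.25,-2,8,0,0,0.4,8.5]]])

```text
t: 1.52
tcp_pos: [0.512, -0.126, 0.0734]
tool_rot: [1.0, -0.03, -0.003, -0.001]
force: [0.5, -0.2, 0.6]
finger_gap: 0.993
gripper_force: 0.0
```

```bash
python3 -c "
from h import *
st();go((515,-120),22,-3.06)"
```

```text
t 1.52 tcp [ 512.  -126.    73.4] fix [ -82.5 -231.3] F [ 0.5 -0.2  0.6] gap 84.4 gf 0.0
row [ 0.29 -0.62  5.14] [-0.06  0.39 -0.33]
```

carry_out(targets=[[[0,0,0,0,0,0,8.5],[0,0,0,0,0,0,8.5]]])

```text
t: 1.68
tcp_pos: [0.5153, -0.1285, 0.0785]
tool_rot: [1.0, -0.031, 0.002, 0.002]
force: [0.6, -0.7, 0.4]
finger_gap: 0.994
gripper_force: 0.0
```

```bash
python3 -c "
from h import *
st();go((515,-120),22,-3.06)"
```

```text
t 1.68 tcp [ 515.3 -128.5   78.5] fix [ -79.2 -233.7] F [ 0.6 -0.7  0.4] gap 84.5 gf 0.0
row [-0.11 -0.87  5.64] [ 0.21 -0.28 -0.46]
```

```bash
python3 -c "
from h import *
for i in range(5):
    st();cams.snapshot('top')
go((515,-120),22,-3.06)"
```

```text
t 1.68 tcp [ 515.3 -128.5   78.5] fix [ -79.2 -233.7] F [ 0.6 -0.7  0.4] gap 84.5 gf 0.0
t 1.73 tcp [ 515.4 -128.6   78.8] fix [ -79.1 -233.7] F [ 0.7 -0.3  0.2] gap 84.6 gf 0.0
t 1.78 tcp [ 515.3 -128.5   78.8] fix [ -79.1 -233.6] F [ 0.3 -0.3  0.1] gap 84.7 gf 0.0
t 1.83 tcp [ 515.2 -128.3   78.6] fix [ -79.3 -233.5] F [ 0.4 -0.2  0.8] gap 84.8 gf 0.0
t 1.88 tcp [ 515.  -128.1   78.3] fix [ -79.5 -233.3] F [ 0.7  0.2 -0.1] gap 84.6 gf 0.0
row [-0.05 -0.81  5.58] [ 0.18 -0.22 -0.45]
```

carry_out(targets=[[[0,-0.4,0.5,0,0,-0.4,8.5],[0,-0.8,1,0,0,-0.4,8.5],[0,-0.8,1.6,0,0,-0.4,8.5],[0,-0.8,2.2,0,0,-0.4,8.5],[0,-0.8,2.8,0,0,-0.4,8.5],[0,-0.8,3.2,0,0,-0.4,8.5],[0,-0.8,3.5,0,0,-0.4,8.5],[0,-0.8,3.5,0,0,-0.4,8.5],[0,-0.8,3.5,0,0,-0.4,8.5],[0,-0.8,3.5,0,0,-0.4,8.5]]])

```text
t: 2.77
tcp_pos: [0.5148, -0.1192, 0.0409]
tool_rot: [1.0, -0.027, 0.0, 0.001]
force: [-0.1, 0.4, 0.2]
finger_gap: 0.994
gripper_force: 0.0
```

```bash
python3 -c "
from h import *
st();go((515,-120),22,-3.06)"
```

```text
t 2.77 tcp [ 514.8 -119.2   40.9] fix [ -80.2 -224.4] F [-0.1  0.4  0.2] gap 84.5 gf 0.0
row [0.03 0.07 1.89] [ 0.1  -0.04 -0.01]
```

carry_out(targets=[[[0,0.05,0.4,0,0,0,8.5],[0,0.05,0.8,0,0,0,8.5],[0,0.05,1.2,0,0,0,8.5],[0,0.05,1.6,0,0,0,8.5],[0,0.05,1.7,0,0,0,8.5],[0,0.05,1.7,0,0,0,6],[0,0.05,1.7,0,0,0,5.2],[0,0.05,1.7,0,0,0,4.5],[0,0.05,1.7,0,0,0,4.5],[0,0.05,1.7,0,0,0,4.5],[0,0.05,1.7,0,0,0,4.5],[0,0.05,1.7,0,0,0,4.5]]], force=50)

```text
t: 3.77
tcp_pos: [0.5147, -0.1196, 0.0242]
tool_rot: [1.0, -0.027, 0.0, 0.001]
force: [-0.8, 0.8, 4.0]
finger_gap: 0.573
gripper_force: 54.4
```

```bash
python3 -c "
from h import *
st();go((-130,28),80,-3.06,True)"
```

```text
t 3.77 tcp [ 514.7 -119.6   24.2] fix [ -80.2 -224.8] F [-0.8  0.8  4. ] gap 48.7 gf 54.4
row [ -4.98 -25.27  -5.63] [ 0.1  -0.05 -0.01]
```

carry_out(targets=[[[0,0,-0.5,0,0,0,4.5],[0,0,-1.5,0,0,0,4.5],[-0.5,0,-3,0,0,0,4.5],[-1.5,0,-4.5,0,0,0,4.5],[-2.5,-1,-6,0,0,0,4.5],[-3.5,-2.5,-7.3,0,0,0,4.5],[-4.2,-4.5,-8,0,0,0,4.5],[-4.2,-7,-8,0,0,0,4.5],[-4.2,-9.5,-8,0,0,0,4.5],[-4.2,-12,-8,0,0,0,4.5],[-4.2,-14,-8,0,0,0,4.5],[-4.2,-15,-8,0,0,0,4.5]]])

```text
t: 4.77
tcp_pos: [0.4797, 0.0346, 0.1039]
tool_rot: [1.0, -0.026, -0.0, 0.001]
force: [0.2, -0.3, -4.5]
finger_gap: 0.576
gripper_force: 53.4
```

carry_out(targets=[[[0,-1,0,0,0,0,4.5],[0,-3,0,0,0,0,4.5],[0,-5.5,0,0,0,0,4.5],[0,-7.5,0,0,0,0,4.5],[0,-9,0,0,0,0,4.5],[0,-10,0,0,0,0,4.5],[0,-10.5,0,0,0,0,4.5],[0,-10.5,0,0,0,0,4.5],[0,-10.5,0,0,0,0,4.5],[0,-10.5,0,0,0,0,4.5],[0,-10.5,0,0,0,0,4.5]]])

```text
t: 5.68
tcp_pos: [0.4863, 0.1365, 0.1034]
tool_rot: [1.0, -0.027, 0.0, 0.001]
force: [0.4, 0.1, -4.9]
finger_gap: 0.574
gripper_force: 53.5
```

```bash
python3 -c "
from h import *
cams.snapshot('top');st();go((-122,31),24.2,-3.06,True)
im=cams.snapshot('scene');crop('s',im,220,150,460,310,3,'s1')"
```

```text
t 5.73 tcp [486.3 136.6 103.4] fix [-122.2   29.5] F [-0.1 -0.9 -5. ] gap 48.7 gf 53.5
row [ 0.02 -0.16  7.92] [ 0.1  -0.01 -0.08]
```

View pics/s1.png

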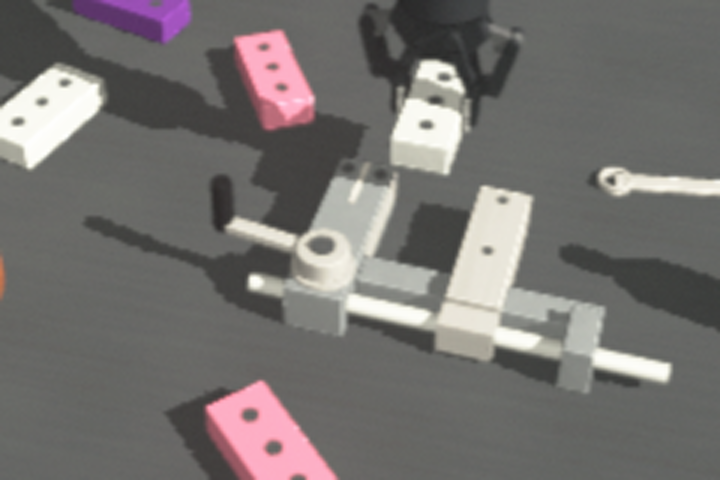

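The held block is level, at crop (430,120), over the mouth and clear of both jaws. I'll lower it now.

carry_out(targets=[[[-0.3,-0.2,1,0,0,0,4.5],[-0.3,-0.2,2.2,0,0,0,4.5],[-0.3,-0.2,3.5,0,0,0,4.5],[-0.3,-0.2,4.8,0,0,0,4.5],[-0.3,-0.2,5.8,0,0,0,4.5],[-0.3,-0.2,6.6,0,0,0,4.5],[-0.3,-0.2,7.1,0,0,0,4.5],[-0.3,-0.2,7.4,0,0,0,4.5],[-0.3,-0.2,7.6,0,0,0,4.5],[-0.3,-0.2,7.7,0,0,0,4.5],[-0.3,-0.2,7.8,0,0,0,4.5],[-0.3,-0.2,7.8,0,0,0,4.5]]])

```text
t: 6.78
tcp_pos: [0.4836, 0.1394, 0.0257]
tool_rot: [1.0, -0.027, 0.0, 0.001]
force: [-0.7, 1.4, -4.2]
finger_gap: 0.575
gripper_force: 53.5
```

```bash
python3 -c "
from h import *
st()"
```

```text
t 6.78 tcp [483.6 139.4  25.7] fix [-125.1   32.2] F [-0.7  1.4 -4.2] gap 48.9 gf 53.5
```

carry_out(targets=[[[0,0,0.1,0,0,0,4.5],[0,0,0.15,0,0,0,4.5],[0,0,0.15,0,0,0,6.4],[0,0,0.15,0,0,0,6.4],[0,0,0.15,0,0,0,6.4],[0,0,0.15,0,0,0,6.4],[0,0,-0.5,0,0,0,6.4],[0,0,-2,0,0,0,6.4],[0,0,-3.5,0,0,0,6.4],[0,0,-4.5,0,0,0,6.4],[0,0,-4.5,0,0,0,6.4],[0,0,-4.5,0,0,0,6.4]]])

```text
t: 7.78
tcp_pos: [0.4839, 0.1395, 0.0712]
tool_rot: [1.0, -0.027, 0.001, 0.001]
force: [-0.3, -0.3, 0.4]
finger_gap: 0.754
gripper_force: 0.0
```

carry_out(targets=[[[-1,0,0,0,0,0,2.5],[-3,0,0,0,0,0,2.5],[-5,0,0,0,0,0,2.5],[-7,0,0,0,0,0,2.5],[-8.3,0,0,0,0,0,2.5],[-9,0,0,0,0,0,2.5],[-9,0,0,0,0,0,2.5],[-9,0,0,0,0,0,2.5]]])

```text
t: 8.45
tcp_pos: [0.3937, 0.1443, 0.0701]
tool_rot: [1.0, -0.027, 0.0, 0.001]
force: [0.6, -0.7, 0.1]
finger_gap: 0.294
gripper_force: 0.0
```

```bash
python3 -c "
from h import *
im=cams.snapshot('top');st();go((-214,32),24,-3.06,True)
crop('s',im,200,140,400,300,4,'t2')"
```

```text
t 8.5 tcp [394.6 144.3  70.2] fix [-214.2   32.4] F [0.6 0.1 0.9] gap 24.9 gf 0.0
row [0.01 0.03 4.62] [ 0.08 -0.11 -0.01]
```

View pics/t2.png

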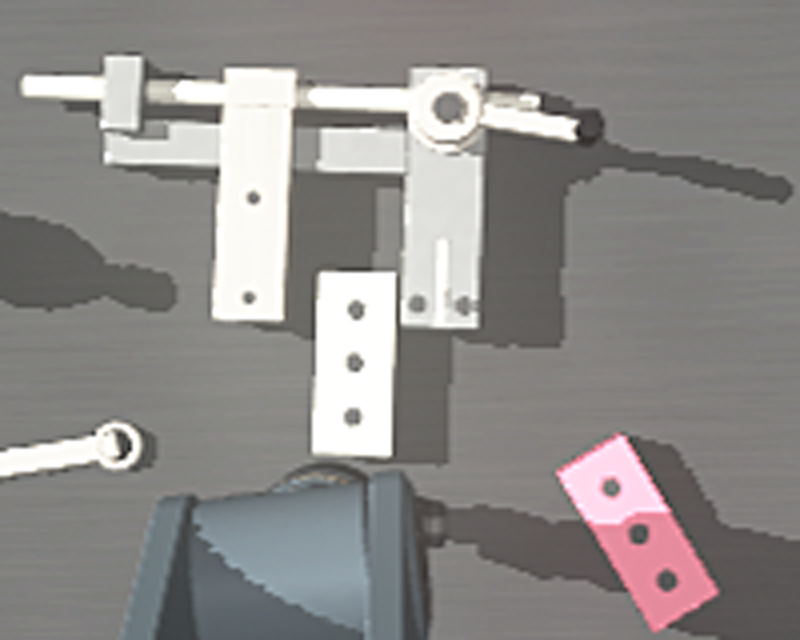

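The block at crop (355,362) lies aligned in the mouth, about 4 mm from the fixed jaw. Next I'll lower both fingertips behind its end face and push.

carry_out(targets=[[[0,0,1,0,0,0,2.5],[0,0,2.5,0,0,0,2.5],[0,0,3.8,0,0,0,2.5],[0,0,4.6,0,0,0,2.5],[0,0,4.6,0,0,0,2.5],[0.5,0,4.6,0,0,0,2.5],[1,0,4.6,0,0,0,2.5],[1.5,0,4.6,0,0,0,2.5],[2,0,4.6,0,0,0,2.5],[2.5,0,4.6,0,0,0,2.5],[3,0,4.6,0,0,0,2.5],[3.5,0,4.6,0,0,0,2.5]]])

```text
t: 9.5
tcp_pos: [0.4257, 0.1422, 0.0248]
tool_rot: [1.0, -0.027, -0.003, 0.001]
force: [-5.0, 0.4, 4.3]
finger_gap: 0.288
gripper_force: 2.7
```

carry_out(targets=[[[0.3,0,0,0,0,0,2.5],[0.6,0,0,0,0,0,2.5],[0.9,0,0,0,0,0,2.5],[1.2,0,0,0,0,0,2.5],[1.5,0,0,0,0,0,2.5],[1.8,0,0,0,0,0,2.5],[2.1,0,0,0,0,0,2.5],[2.4,0,0,0,0,0,2.5],[2.7,0,0,0,0,0,2.5],[3,0,0,0,0,0,2.5],[3,0,0,0,0,0,2.5]]])

```text
t: 10.42
tcp_pos: [0.4581, 0.1407, 0.0246]
tool_rot: [1.0, -0.027, -0.0, 0.001]
force: [-3.9, 0.4, 3.4]
finger_gap: 0.289
gripper_force: 2.1
```

```bash
python3 -c "
from h import *
im=cams.snapshot('top');st();go((-131,32),24,-3.06,True)
crop('s',im,220,150,380,270,4,'t3')"
```

```text
t 10.47 tcp [458.2 140.7  24.6] fix [-150.6   32.1] F [-3.9  0.4  3.3] gap 25.2 gf 1.7
row [1.96 0.01 0.06] [ 0.1   0.01 -0.01]
```

View pics/t3.png

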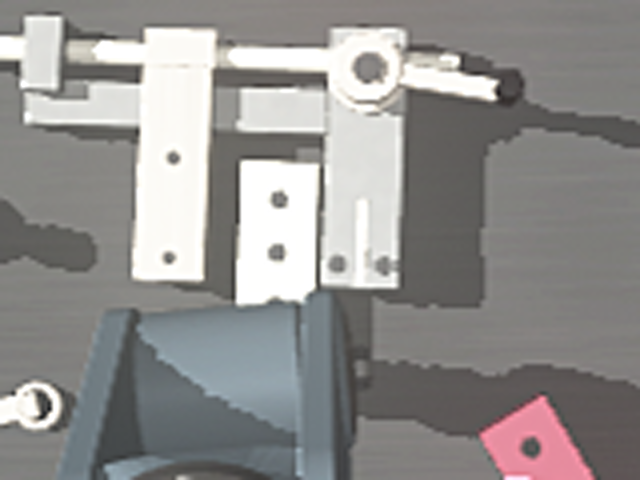

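The block is sliding in straight, with its front edge at crop row 160 and the fence face at row 131, so about 19 mm remains. The pushing force is about 4 N.

carry_out(targets=[[[0.2,0,0,0,0,0,2.5],[0.4,0,0,0,0,0,2.5],[0.6,0,0,0,0,0,2.5],[0.8,0,0,0,0,0,2.5],[1,0,0,0,0,0,2.5],[1.2,0,0,0,0,0,2.5],[1.4,0,0,0,0,0,2.5],[1.5,0,0,0,0,0,2.5],[1.6,0,0,0,0,0,2.5],[1.6,0,0,0,0,0,2.5]]])

```text
t: 11.3
tcp_pos: [0.474, 0.1399, 0.0245]
tool_rot: [1.0, -0.027, -0.0, 0.001]
force: [-5.3, 0.5, 4.6]
finger_gap: 0.288
gripper_force: 2.4
```

carry_out(targets=[[[0.05,0,0,0,0,0,2.5],[0.1,0,0,0,0,0,2.5],[0.15,0,0,0,0,0,2.5],[0.2,0,0,0,0,0,2.5]]])

```text
t: 11.63
tcp_pos: [0.4756, 0.1398, 0.0245]
tool_rot: [1.0, -0.027, -0.001, 0.001]
force: [-5.2, 0.6, 3.3]
finger_gap: 0.292
gripper_force: 2.6
```

```bash
python3 -c "
from h import *
st()"
```

```text
t 11.63 tcp [475.6 139.8  24.5] fix [-133.1   32.2] F [-5.2  0.6  3.3] gap 24.8 gf 2.6
```

carry_out(targets=[[[0.04,0,0,0,0,0,2.5],[0.08,0,0,0,0,0,2.5],[0.12,0,0,0,0,0,2.5],[0.16,0,0,0,0,0,2.5]]])

```text
t: 11.97
tcp_pos: [0.4767, 0.1397, 0.0244]
tool_rot: [1.0, -0.027, -0.001, 0.001]
force: [-6.5, 1.2, 5.2]
finger_gap: 0.291
gripper_force: 3.2
```

carry_out(targets=[[[0.04,0,0,0,0,0,2.5],[0.08,0,0,0,0,0,2.5],[0.12,0,0,0,0,0,2.5]]])

```text
t: 12.22
tcp_pos: [0.4767, 0.1397, 0.0244]
tool_rot: [1.0, -0.027, -0.002, 0.001]
force: [-8.1, 0.8, 6.1]
finger_gap: 0.292
gripper_force: 4.0
```

The block stopped at TCP x = 0.4767 and the force is now rising, so it is home. Backing off and going round to the jaw's outer face.

carry_out(targets=[[[-0.5,0,0,0,0,0,2.5],[-1.2,0,0,0,0,0,2.5],[-1.5,0,-1.5,0,0,0,2.5],[-1.5,0,-4,0,0,0,1],[-1.5,0,-6.5,0,0,0,0],[-1,-1.5,-8,0,0,0,0],[0,-3.5,-8,0,0,0,0],[2,-6,-8,0,0,0,0],[4,-8.5,-8,0,0,0,0],[6,-11,-8,0,0,0,0],[7.5,-12.5,-8,0,0,0,0],[8.2,-13.3,-8,0,0,0,0]]])

```text
t: 13.22
tcp_pos: [0.5725, 0.2708, 0.1049]
tool_rot: [1.0, -0.026, 0.004, -0.0]
force: [-0.2, -0.8, -1.1]
finger_gap: -0.001
gripper_force: 0.0
```

carry_out(targets=[[[0,0,0,0,0,0,0],[0,0,0,0,0,0,0],[0,0,0,0,0,0,0]]])

```text
t: 13.47
tcp_pos: [0.5675, 0.2676, 0.1039]
tool_rot: [1.0, -0.027, -0.0, 0.001]
force: [0.3, 0.5, -0.4]
finger_gap: -0.0
gripper_force: 0.0
```

```bash
python3 -c "
from h import *
im=cams.snapshot('top');st();go((-50,160),28,-3.06,True)
crop('s',im,200,130,380,265,4,'t4')"
```

```text
t 13.52 tcp [567.3 267.4 104. ] fix [-48.3 164.4] F [ 0.7 -0.7  0.4] gap -0.3 gf 0.0
row [-0.16  0.43  7.6 ] [ 0.12  0.03 -0.04]
```

View pics/t4.png

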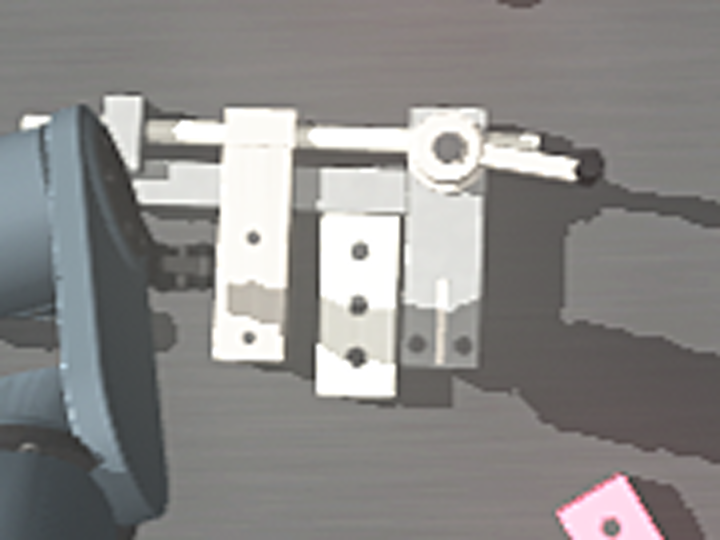

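The block is home against the fence, with its top edge at crop row 213, and it is square. The shut fingers are outside the sliding jaw at about (185,265). I'll go down and push.

carry_out(targets=[[[-0.15,0.2,1.2,0,0,0,0],[-0.15,0.2,3,0,0,0,0],[-0.15,0.2,4.8,0,0,0,0],[-0.15,0.2,6.3,0,0,0,0],[-0.15,0.2,7.2,0,0,0,0],[-0.15,0.2,7.5,0,0,0,0],[-0.15,0.4,7.5,0,0,0,0],[-0.15,0.7,7.5,0,0,0,0],[-0.15,1,7.5,0,0,0,0],[-0.15,1.3,7.5,0,0,0,0],[-0.15,1.6,7.5,0,0,0,0],[-0.15,1.9,7.5,0,0,0,0]]])

```text
t: 14.52
tcp_pos: [0.566, 0.2488, 0.0299]
tool_rot: [1.0, -0.027, 0.001, 0.001]
force: [-0.7, 0.6, 0.1]
finger_gap: 0.001
gripper_force: 0.0
```

carry_out(targets=[[[0,0.25,0,0,0,0,0],[0,0.5,0,0,0,0,0],[0,0.75,0,0,0,0,0],[0,1,0,0,0,0,0],[0,1.25,0,0,0,0,0],[0,1.5,0,0,0,0,0],[0,1.5,0,0,0,0,0]]])

```text
t: 15.1
tcp_pos: [0.5648, 0.2341, 0.0293]
tool_rot: [1.0, -0.027, 0.0, 0.001]
force: [0.2, 2.9, 0.2]
finger_gap: 0.002
gripper_force: 1.1
```

```bash
python3 -c "
from h import *
im=cams.snapshot('top');st();crop('s',im,200,130,380,265,4,'t5')"
```

```text
t 15.15 tcp [564.8 234.1  29.3] fix [-49.  131.1] F [ 0.   1.  -0.3] gap -0.2 gf 1.1
```

View pics/t5.png

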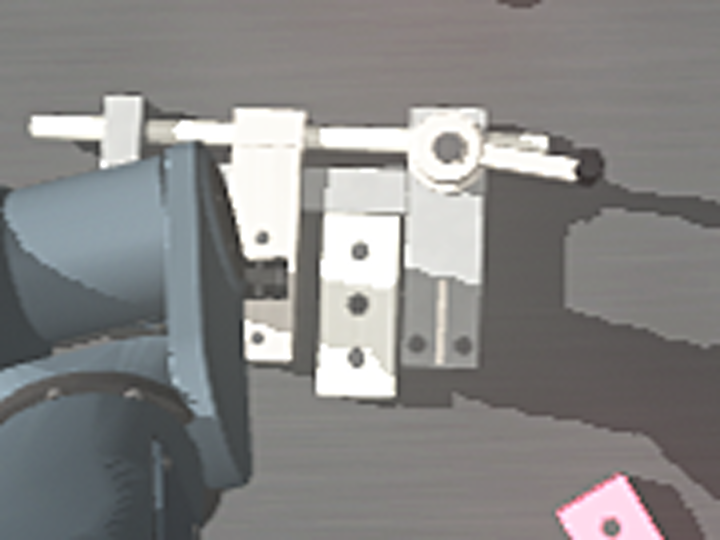

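The jaw is moving, with its inner edge now near crop column 302. By geometry about 21 mm is left, so I'll advance most of it and then creep.

carry_out(targets=[[[0,0.15,0,0,0,0,0],[0,0.3,0,0,0,0,0],[0,0.45,0,0,0,0,0],[0,0.6,0,0,0,0,0],[0,0.75,0,0,0,0,0],[0,0.9,0,0,0,0,0],[0,1.05,0,0,0,0,0],[0,1.2,0,0,0,0,0],[0,1.35,0,0,0,0,0],[0,1.45,0,0,0,0,0],[0,1.5,0,0,0,0,0]]])

```text
t: 16.07
tcp_pos: [0.5639, 0.2192, 0.0293]
tool_rot: [1.0, -0.027, -0.0, 0.001]
force: [-0.9, 5.9, 0.5]
finger_gap: -0.001
gripper_force: 2.6
```

carry_out(targets=[[[0,0.05,0,0,0,0,0],[0,0.1,0,0,0,0,0],[0,0.15,0,0,0,0,0],[0,0.2,0,0,0,0,0],[0,0.25,0,0,0,0,0],[0,0.3,0,0,0,0,0]]])

```text
t: 16.57
tcp_pos: [0.5638, 0.2169, 0.0293]
tool_rot: [1.0, -0.027, 0.0, 0.0]
force: [-1.1, 6.5, 0.6]
finger_gap: -0.004
gripper_force: 3.2
```

carry_out(targets=[[[0,0.03,0,0,0,0,0],[0,0.06,0,0,0,0,0],[0,0.09,0,0,0,0,0],[0,0.12,0,0,0,0,0]]])

```text
t: 16.9
tcp_pos: [0.5637, 0.2157, 0.0293]
tool_rot: [1.0, -0.027, 0.0, 0.0]
force: [-1.1, 7.9, -0.2]
finger_gap: -0.0
gripper_force: 3.2
```

```bash
python3 -c "
from h import *
st()"
```

```text
t 16.9 tcp [563.7 215.7  29.3] fix [-49.2 112.7] F [-1.1  7.9 -0.2] gap -0.0 gf 3.2
```

carry_out(targets=[[[0,0.03,0,0,0,0,0],[0,0.06,0,0,0,0,0],[0,0.09,0,0,0,0,0],[0,0.12,0,0,0,0,0]]])

```text
t: 17.23
tcp_pos: [0.5636, 0.2145, 0.0294]
tool_rot: [1.0, -0.027, 0.0, 0.0]
force: [-1.3, 6.0, 0.9]
finger_gap: 0.003
gripper_force: 3.2
```

carry_out(targets=[[[0,0.03,0,0,0,0,0],[0,0.06,0,0,0,0,0],[0,0.09,0,0,0,0,0]]])

```text
t: 17.48
tcp_pos: [0.5636, 0.2136, 0.0293]
tool_rot: [1.0, -0.027, 0.0, 0.0]
force: [-2.3, 6.7, 0.9]
finger_gap: -0.003
gripper_force: 3.2
```

carry_out(targets=[[[0,0.03,0,0,0,0,0],[0,0.05,0,0,0,0,0]]])

```text
t: 17.65
tcp_pos: [0.5635, 0.2134, 0.0293]
tool_rot: [1.0, -0.027, 0.0, 0.0]
force: [-1.5, 8.0, 0.4]
finger_gap: -0.003
gripper_force: 4.0
```

carry_out(targets=[[[0,0.02,0,0,0,0,0],[0,0.04,0,0,0,0,0],[0,0.04,0,0,0,0,0]]])

```text
t: 17.9
tcp_pos: [0.5635, 0.2134, 0.0294]
tool_rot: [1.0, -0.027, 0.0, -0.0]
force: [-1.1, 8.0, -0.5]
finger_gap: -0.005
gripper_force: 4.4
```

carry_out(targets=[[[0,0.02,0,0,0,0,0],[0,0.04,0,0,0,0,0],[0,0.04,0,0,0,0,0]]])

```text
t: 18.15
tcp_pos: [0.5635, 0.2134, 0.0294]
tool_rot: [1.0, -0.027, 0.0, -0.0]
force: [-1.3, 9.4, -0.4]
finger_gap: 0.001
gripper_force: 5.0
```

Motion stopped at y = 0.2134, where 50 + 45 + finger half-width puts it. I'll give one slight extra nudge, then retreat and look.

carry_out(targets=[[[0,0.03,0,0,0,0,0],[0,0.05,0,0,0,0,0],[0,0.05,0,0,0,0,0],[0,-0.2,0,0,0,0,0],[0,-0.8,0,0,0,0,0],[0,-1.5,0,0,0,0,0],[0,-2.2,-1,0,0,0,0],[0,-3,-3,0,0,0,0],[0,-4.5,-5.5,0,0,0,0],[0,-6.5,-8.5,0,0,0,0],[-1,-8.5,-11,0,0,0,0],[-2,-10,-12,0,0,0,0]]])

```text
t: 19.15
tcp_pos: [0.5517, 0.315, 0.1542]
tool_rot: [1.0, -0.027, 0.004, -0.001]
force: [0.5, 0.2, -0.2]
finger_gap: 0.0
gripper_force: 0.0
```

```bash
python3 -c "
from h import *
im=cams.snapshot('top');st();np.save('t6.npy',im);crop('s',im,250,150,360,235,7,'t6')"
```

```text
t 19.2 tcp [549.3 317.8 154.9] fix [-69.  213.8] F [-0.2  2.1 -0.5] gap -0.1 gf 0.0
```

View pics/t6.png

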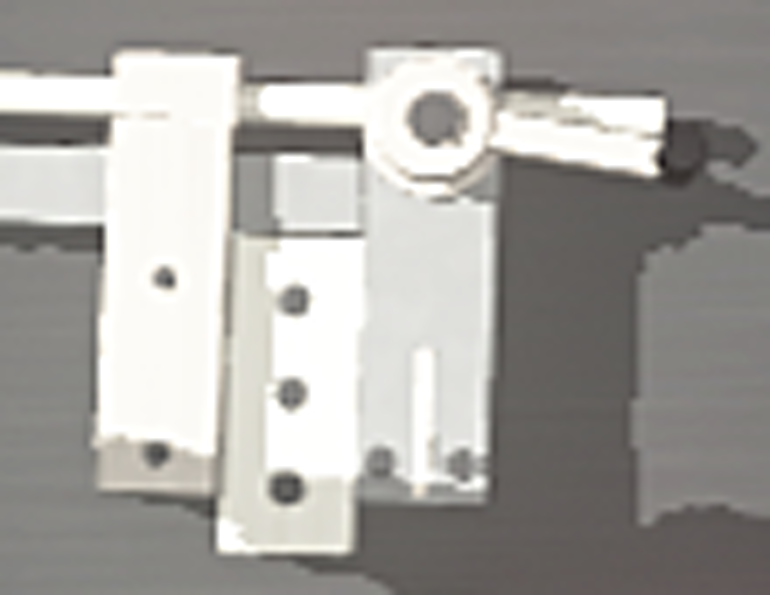

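The block's sides are flush with both jaws: left edge at crop column 230, right edge at 362. A faint dark line shows at the fence (row 233, columns 275–360), so I'll confirm it is home with another gentle end push.

```bash
python3 -c "
from h import *
cams.snapshot('top');cams.snapshot('top');st();go((-148,25),60,-3.06,True)"
```

```text
t 19.3 tcp [549.  314.1 151.1] fix [-69.1 210.2] F [ 0.9 -0.5 -0.5] gap -0.0 gf 0.0
row [-7.97 18.49  9.1 ] [ 0.06 -0.2   0.16]
```

carry_out(targets=[[[-1,1,0,0,0,0,2.5],[-3,3,0,0,0,0,2.5],[-5,5.5,0,0,0,0,2.5],[-7,8.5,0,0,0,0,2.5],[-8,11.5,0,0,0,0,2.5],[-8,14.5,0,0,0,0,2.5],[-8,16.5,2,0,0,0,2.5],[-8,18,4,0,0,0,2.5],[-8,18.5,6.5,0,0,0,2.5],[-8,18.5,9,0,0,0,2.5],[-8,18.5,9,0,0,0,2.5],[-8,18.5,9,0,0,0,2.5]]])

```text
t: 20.3
tcp_pos: [0.4581, 0.1312, 0.0582]
tool_rot: [1.0, -0.027, -0.002, 0.001]
force: [0.4, -0.5, 0.4]
finger_gap: 0.293
gripper_force: 0.0
```

```bash
python3 -c "
from h import *
cams.snapshot('top');st();go((-136,25),24.5,-3.06,True)"
```

```text
t 20.35 tcp [459.  131.6  59.2] fix [-149.2   23.1] F [-0.5 -0.2  0.3] gap 24.9 gf 0.0
row [ 1.33 -0.2   3.47] [ 0.12  0.07 -0.04]
```

carry_out(targets=[[[0,-0.2,1,0,0,0,2.5],[0,-0.2,2.2,0,0,0,2.5],[0,-0.2,3.2,0,0,0,2.5],[0,-0.2,3.5,0,0,0,2.5],[0.3,-0.2,3.5,0,0,0,2.5],[0.6,-0.2,3.5,0,0,0,2.5],[0.9,-0.2,3.5,0,0,0,2.5],[1.15,-0.2,3.5,0,0,0,2.5],[1.3,-0.2,3.5,0,0,0,2.5],[1.4,-0.2,3.5,0,0,0,2.5],[1.4,-0.2,3.5,0,0,0,2.5]]])

```text
t: 21.27
tcp_pos: [0.4738, 0.1333, 0.0247]
tool_rot: [1.0, -0.027, 0.001, 0.001]
force: [0.7, -0.1, -0.1]
finger_gap: 0.294
gripper_force: 0.0
```

carry_out(targets=[[[0.05,0,0,0,0,0,2.5],[0.1,0,0,0,0,0,2.5],[0.15,0,0,0,0,0,2.5],[0.2,0,0,0,0,0,2.5],[0.2,0,0,0,0,0,2.5]]])

```text
t: 21.68
tcp_pos: [0.4755, 0.1332, 0.0245]
tool_rot: [1.0, -0.027, 0.0, 0.001]
force: [0.3, -0.7, -0.1]
finger_gap: 0.292
gripper_force: 0.0
```

```bash
python3 -c "
from h import *
st()"
```

```text
t 21.68 tcp [475.5 133.2  24.5] fix [-132.9   25.6] F [ 0.3 -0.7 -0.1] gap 24.8 gf 0.0
```

carry_out(targets=[[[0.04,0,0,0,0,0,2.5],[0.08,0,0,0,0,0,2.5],[0.12,0,0,0,0,0,2.5],[0.16,0,0,0,0,0,2.5],[0.16,0,0,0,0,0,2.5]]])

```text
t: 22.1
tcp_pos: [0.4758, 0.1332, 0.0244]
tool_rot: [1.0, -0.027, -0.001, 0.001]
force: [-2.2, 0.6, 1.8]
finger_gap: 0.29
gripper_force: 1.3
```

carry_out(targets=[[[0.04,0,0,0,0,0,2.5],[0.08,0,0,0,0,0,2.5],[0.12,0,0,0,0,0,2.5],[0.12,0,0,0,0,0,2.5]]])

```text
t: 22.43
tcp_pos: [0.4759, 0.1331, 0.0244]
tool_rot: [1.0, -0.027, -0.002, 0.001]
force: [-5.3, 1.3, 4.5]
finger_gap: 0.295
gripper_force: 2.7
```

```bash
python3 -c "
from h import *
st()"
```

```text
t 22.43 tcp [475.9 133.1  24.4] fix [-132.4   25.5] F [-5.3  1.3  4.5] gap 25.0 gf 2.7
```

carry_out(targets=[[[0.05,0,0,0,0,0,2.5],[0.1,0,0,0,0,0,2.5],[0.15,0,0,0,0,0,2.5],[0.2,0,0,0,0,0,2.5],[0.2,0,0,0,0,0,2.5]]])

```text
t: 22.85
tcp_pos: [0.476, 0.1331, 0.0243]
tool_rot: [1.0, -0.027, -0.004, 0.001]
force: [-7.1, 1.3, 6.0]
finger_gap: 0.292
gripper_force: 4.0
```

```bash
python3 -c "
from h import *
st()"
```

```text
t 22.85 tcp [476.  133.1  24.3] fix [-132.4   25.5] F [-7.1  1.3  6. ] gap 24.9 gf 4.0
```

The block held against 7 N within 0.3 mm of its earlier home position, so it is home. Now the lock lever.

carry_out(targets=[[[-0.5,0,0,0,0,0,2.5],[-1.3,0,0,0,0,0,2.5],[-1.8,0,-1.5,0,0,0,2.5],[-1.8,0,-4,0,0,0,3],[-1.8,0,-7,0,0,0,5],[-1.8,0,-10,0,0,0,5],[-1.8,0,-12.5,0,0,0,5],[-1.8,0,-14,0,0,0,5],[-1.8,0,-14.5,0,0,0,5],[-1.8,0,-14.5,0,0,0,5]]])

```text
t: 23.68
tcp_pos: [0.4636, 0.1342, 0.1708]
tool_rot: [1.0, -0.027, 0.003, 0.001]
force: [0.7, 0.2, -0.6]
finger_gap: 0.587
gripper_force: 0.0
```

```bash
python3 -c "
from h import *
cams.snapshot('top')
cams.snapshot('top');st();go((25.4,-113.4),160,42,True)
print(manip.sense()['q'].round(2))"
```

```text
t 23.78 tcp [461.9 134.1 168.8] fix [-146.4   25.7] F [-0.2  0.2  0.1] gap 49.5 gf 0.0
row [17.18 13.91  0.91] [ 1.000e-01  3.000e-02 -4.506e+01]
[ 0.05  0.47  1.87 -0.    0.81  1.68]
```

carry_out(targets=[[[1,1,0,0,0,-4,5],[3,2.5,0,0,0,-9,5],[5.2,4.2,0,0,0,-14,5],[7.4,6,0,0,0,-19,5],[9.6,7.8,0,0,0,-24,5],[11.8,9.6,0,0,0,-29,5],[14,11.4,0,0,0,-34,5],[15.8,12.8,0,0,0,-39,5],[16.8,13.6,0,0,0,-43,5],[17.2,13.9,0,0,0,-45,5],[17.2,13.9,0,0,0,-45,5],[17.2,13.9,0,0,0,-45,5]]])

```text
t: 24.78
tcp_pos: [0.6255, -0.0139, 0.1676]
tool_rot: [0.934, 0.357, -0.002, -0.0]
force: [-1.3, 0.3, -0.5]
finger_gap: 0.584
gripper_force: 0.0
```

```bash
python3 -c "
from h import *
cams.snapshot('top');cams.snapshot('top')
st();go((25.4,-113.4),92,42,True)
im=cams.snapshot('scene');crop('s',im,230,130,430,280,4,'s7')
print(manip.sense()['q'].round(2))"
```

```text
t 24.88 tcp [625.3 -13.3 168.4] fix [  24.5 -112.7] F [-0.3 -0.1  0.6] gap 49.6 gf 0.0
row [0.03 0.12 7.64] [-0.06  0.15 -0.09]
[-0.2   0.63  1.5  -0.    1.01  0.64]
```

View pics/s7.png

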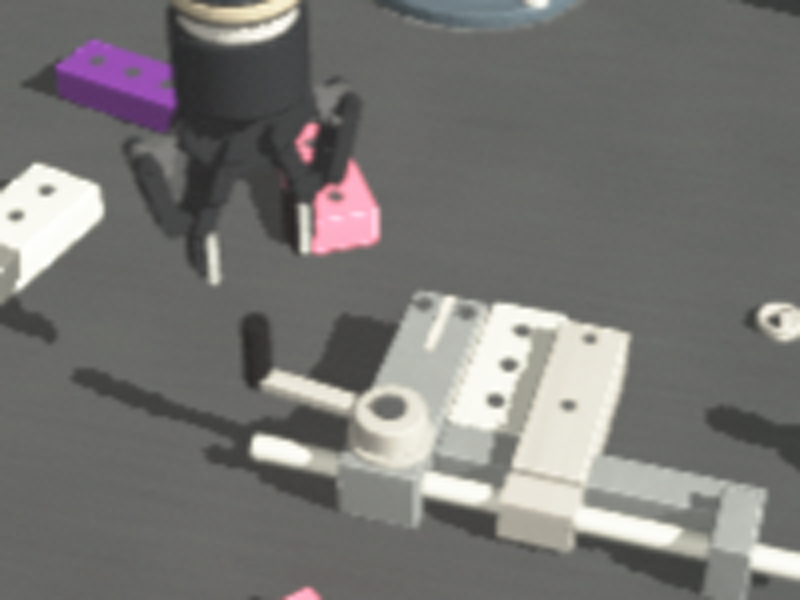

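The jaws straddle the post from above: fingertips at crop (213,280) and (303,250), post top at (257,320). The block looks closed in with no gaps. I'll check the post position from this second view.

```bash
python3 -c "
from h import *
for p in((257,318),(257,324)):
  w=ray('scene',[(p[0]+.5)/4-.5+230,(p[1]+.5)/4-.5+130],.107)[0]*1000;print(w,(w[:2]-O)@M)"
```

```text
[623.59506217 -15.02354371 107.        ] [  22.94169415 -114.53217946]
[628.87298182 -13.44675406 107.        ] [  28.12791674 -112.67589375]
```

carry_out(targets=[[[0,0.1,1,0,0,0,5],[0,0.1,2.5,0,0,0,5],[0,0.1,4,0,0,0,5],[0,0.1,4.5,0,0,0,5],[0,0.1,4.5,0,0,0,5]]])

```text
t: 25.35
tcp_pos: [0.6256, -0.0141, 0.1228]
tool_rot: [0.934, 0.358, -0.002, -0.0]
force: [0.2, 0.9, 0.2]
finger_gap: 0.582
gripper_force: 0.0
```

Both views agree. I'll go down and grip.

carry_out(targets=[[[0,0,1,0,0,0,5],[0,0,2,0,0,0,5],[0,0,2.9,0,0,0,5],[0,0,3,0,0,0,4],[0,0,3,0,0,0,3],[0,0,3,0,0,0,2.2],[0,0,3,0,0,0,1.6],[0,0,3,0,0,0,1.6],[0,0,3,0,0,0,1.6],[0,0,3,0,0,0,1.6]]], force=25)

```text
t: 26.18
tcp_pos: [0.6274, -0.0146, 0.0951]
tool_rot: [0.934, 0.358, 0.0, 0.001]
force: [0.4, 2.0, -1.0]
finger_gap: 0.204
gripper_force: 24.6
```

Run:
```python
from h import *
st()
s=manip.sense();r=R.from_quat(s["tool_rot"]);p=s["tcp_pos"]*1000
f=(p[:2]-O)@M;v=f-[40,-25];a0=np.degrees(np.arctan2(-v[0],-v[1]));print("r",np.hypot(*v),"a0",a0)
for i in range(1,19):
    a=a0+(90-a0)*i/18;t=np.radians(a);q=np.array([40,-25])-90*np.array([np.sin(t),np.cos(t)])
    d=np.r_[O+M@q,p[2]]-p;print(i,round(a,1),np.round(r.inv().apply(d)/10,2)[:2],"turn",round(45*i/18,1))
```

```text
t 26.18 tcp [627.4 -14.6  95.1] fix [  26.7 -113.9] F [ 0.4  2.  -1. ] gap 17.3 gf 24.6
r 89.92385057612202 a0 8.480827969777259
1 13.0 [-0.41 -0.58] turn 2.5
2 17.5 [-0.76 -1.2 ] turn 5.0
3 22.1 [-1.06 -1.84] turn 7.5
4 26.6 [-1.31 -2.51] turn 10.0
5 31.1 [-1.51 -3.19] turn 12.5
6 35.7 [-1.65 -3.89] turn 15.0
7 40.2 [-1.74 -4.6 ] turn 17.5
8 44.7 [-1.77 -5.31] turn 20.0
9 49.2 [-1.75 -6.02] turn 22.5
10 53.8 [-1.67 -6.72] turn 25.0
11 58.3 [-1.53 -7.42] turn 27.5
12 62.8 [-1.34 -8.11] turn 30.0
13 67.4 [-1.1  -8.77] turn 32.5
14 71.9 [-0.8  -9.42] turn 35.0
15 76.4 [ -0.45 -10.04] turn 37.5
16 80.9 [ -0.06 -10.63] turn 40.0
17 85.5 [  0.38 -11.19] turn 42.5
18 90.0 [  0.86 -11.72] turn 45.0
```

carry_out(targets=[[[-0.2,-0.28,0,0,0,1.2,1.6],[-0.41,-0.58,0,0,0,2.5,1.6],[-0.76,-1.2,0,0,0,5,1.6],[-1.06,-1.84,0,0,0,7.5,1.6],[-1.31,-2.51,0,0,0,10,1.6],[-1.51,-3.19,0,0,0,12.5,1.6],[-1.65,-3.89,0,0,0,15,1.6],[-1.74,-4.6,0,0,0,17.5,1.6],[-1.77,-5.31,0,0,0,20,1.6],[-1.75,-6.02,0,0,0,22.5,1.6],[-1.75,-6.02,0,0,0,22.5,1.6],[-1.75,-6.02,0,0,0,22.5,1.6]]])

```text
t: 27.18
tcp_pos: [0.5709, 0.0171, 0.095]
tool_rot: [0.986, 0.168, -0.003, 0.001]
force: [-5.1, -5.9, 3.6]
finger_gap: 0.203
gripper_force: 25.2
```

```bash
cat >> h.py <<'E'
def arc(n,yaw_end=-3.06):
    st();s=manip.sense();r=R.from_quat(s["tool_rot"]);p=s["tcp_pos"]*1000
    f=(p[:2]-O)@M;v=f-[40,-25];a0=np.degrees(np.arctan2(-v[0],-v[1]))
    y0=np.degrees(np.arctan2(r.as_matrix()[1,0],r.as_matrix()[0,0]));print("r",np.hypot(*v),"a0",a0,"yaw",y0)
    for i in range(1,n+1):
        a=a0+(90-a0)*i/n;t=np.radians(a);q=np.array([40,-25])-90*np.array([np.sin(t),np.cos(t)])
        d=np.r_[O+M@q,p[2]]-p;print(i,round(a,1),np.round(r.inv().apply(d)/10,2)[:2],"turn",round((y0-yaw_end)*i/n,1))
E
python3 -c "
from h import *
arc(9)"
```

```text
t 27.18 tcp [570.9  17.1  95. ] fix [-31.4 -85.3] F [-5.1 -5.9  3.6] gap 17.3 gf 25.2
r 93.44469695424196 a0 49.81676535973398 yaw 19.38570599477819
1 54.3 [ 0.14 -0.78] turn 2.5
2 58.7 [ 0.01 -1.47] turn 5.0
3 63.2 [-0.07 -2.17] turn 7.5
4 67.7 [-0.1  -2.87] turn 10.0
5 72.1 [-0.07 -3.57] turn 12.5
6 76.6 [ 0.01 -4.26] turn 15.0
7 81.1 [ 0.15 -4.95] turn 17.5
8 85.5 [ 0.34 -5.63] turn 20.0
9 90.0 [ 0.58 -6.28] turn 22.4
```

carry_out(targets=[[[0.14,-0.78,0,0,0,2.5,1.6],[0.05,-1.47,0,0,0,5,1.6],[0,-2.17,0,0,0,7.5,1.6],[0,-2.87,0,0,0,10,1.6],[0,-3.57,0,0,0,12.5,1.6],[0.05,-4.26,0,0,0,15,1.6],[0.15,-4.95,0,0,0,17.5,1.6],[0.34,-5.63,0,0,0,20,1.6],[0.5,-6.1,0,0,0,21.8,1.6],[0.55,-6.2,0,0,0,22.4,1.6],[0.55,-6.2,0,0,0,22.4,1.6],[0.55,-6.2,0,0,0,22.4,1.6]]])

```text
t: 28.18
tcp_pos: [0.5541, 0.0784, 0.0949]
tool_rot: [1.0, -0.027, -0.004, 0.001]
force: [-7.5, -2.5, 6.4]
finger_gap: 0.199
gripper_force: 25.5
```

```bash
python3 -c "
from h import *
cams.snapshot('top')
arc(1)"
```

```text
t 28.23 tcp [554.1  78.4  94.9] fix [-51.5 -24.9] F [-6.5 -2.   6.3] gap 17.0 gf 25.5
r 91.46296081880895 a0 90.04324276697733 yaw -3.0771197933153625
1 90.0 [0.15 0.01] turn -0.0
```

carry_out(targets=[[[0,0,0,0,0,0,2.4],[0,0,0,0,0,0,3.2],[0,0,0,0,0,0,4.5],[0,0,0,0,0,0,5],[0,0,-1.5,0,0,0,5],[0,0,-4,0,0,0,5],[0,0,-7,0,0,0,5],[-2,3,-9,0,0,0,5],[-4,7,-10,0,0,0,5],[-6,11,-10,0,0,0,5],[-8,15,-10,0,0,0,5],[-10,19,-10,0,0,0,5]]])

```text
t: 29.23
tcp_pos: [0.4546, -0.0955, 0.1954]
tool_rot: [1.0, -0.025, 0.001, 0.001]
force: [0.8, -0.9, -0.3]
finger_gap: 0.583
gripper_force: 0.0
```

Run:
```python
from h import *
st();t=cams.snapshot('top');s=cams.snapshot('scene');np.save('t8.npy',t);np.save('s8.npy',s)
def c2(P,z):return 
# post top: dark blob; lever: bright. project expected positions into images
def proj(n,w):
    c=cams.camera_info(n);K,T=np.array(c["K"]),np.array(c["T"]);q=K@(T[:3,:3].T@(np.array(w)/1000-T[:3,3]));return q[:2]/q[2]
for n,im in(("top",t),("scene",s)):
    pt=proj(n,[*(O+M@np.array([-50,-25])),100]);print(n,"expected post",pt.round(1))
    u,v=pt.round().astype(int);g=cv2.cvtColor(im,cv2.COLOR_RGB2GRAY)
    x0,y0=u-14,v-14;m=cv2.resize(g[y0:v+15,x0:u+15],None,fx=4,fy=4,interpolation=cv2.INTER_CUBIC)
    k,l,stt,ce=cv2.connectedComponentsWithStats((m<55).astype(np.uint8))
    for i in range(1,k):
        if stt[i,4]>60: print(" blob",stt[i],"ctr px",((ce[i]+.5)/4-.5+[x0,y0]).round(1),[ (lambda w:((w[:2]-O)@M).round(1).tolist())(ray(n,(ce[i]+.5)/4-.5+[x0,y0],z)[0]*1000) for z in(.085,.107)])
u,v=proj("top",[*(O+M@np.array([0,-25])),66]).round().astype(int)
g=cv2.cvtColor(t,cv2.COLOR_RGB2GRAY)
for r in range(v-14,v+30,2): print(r,g[r,u-16:u+18].tolist())
print(u)
```

```text
t 29.23 tcp [454.6 -95.5 195.4] fix [-141.5 -203.9] F [ 0.8 -0.9 -0.3] gap 49.6 gf 0.0
top expected post [310.1 201.2]
scene expected post [337.4 199.5]
 blob [ 48  48  17  54 658] ctr px [336.4 203.8] [[-50.0, -27.5], [-25.1, -20.8]]
168 [101, 103, 103, 99, 100, 99, 122, 245, 255, 253, 250, 252, 255, 211, 118, 129, 133, 133, 132, 113, 158, 175, 242, 255, 236, 189, 178, 171, 170, 173, 176, 177, 179, 181]
170 [97, 97, 97, 97, 97, 92, 78, 248, 247, 248, 251, 250, 252, 255, 251, 176, 105, 125, 247, 231, 169, 241, 255, 255, 203, 158, 151, 98, 90, 92, 91, 91, 92, 91]
172 [173, 169, 172, 172, 163, 153, 108, 229, 255, 229, 237, 252, 252, 251, 251, 252, 253, 252, 252, 254, 255, 255, 242, 155, 165, 182, 128, 88, 94, 95, 95, 95, 94, 94]
174 [223, 225, 225, 225, 224, 227, 186, 204, 225, 242, 254, 235, 190, 226, 247, 252, 254, 255, 255, 242, 167, 128, 166, 192, 174, 156, 118, 90, 95, 95, 95, 95, 94, 94]
176 [220, 220, 220, 220, 220, 223, 182, 202, 225, 218, 219, 231, 252, 255, 254, 251, 253, 253, 242, 202, 187, 182, 152, 141, 147, 150, 117, 92, 95, 96, 96, 95, 94, 94]
178 [221, 221, 221, 221, 22
[... 2101 characters left out ...]
9, 93, 97, 97, 96, 96, 95, 95, 95]
204 [255, 255, 255, 255, 255, 251, 213, 221, 223, 223, 223, 226, 231, 158, 72, 71, 68, 57, 103, 141, 148, 146, 149, 151, 137, 105, 93, 97, 96, 96, 96, 95, 96, 95]
206 [255, 255, 255, 255, 255, 249, 211, 223, 224, 222, 220, 221, 222, 223, 255, 255, 255, 225, 231, 232, 176, 135, 142, 148, 136, 105, 95, 97, 97, 97, 96, 96, 96, 95]
208 [255, 255, 255, 255, 255, 249, 211, 221, 223, 222, 221, 221, 220, 216, 255, 255, 246, 216, 219, 222, 224, 227, 228, 236, 174, 98, 93, 97, 97, 97, 96, 96, 97, 96]
210 [255, 255, 255, 255, 255, 255, 222, 223, 224, 223, 223, 222, 221, 217, 254, 255, 241, 218, 220, 221, 222, 222, 224, 241, 183, 92, 93, 96, 96, 97, 96, 95, 96, 95]
311
```

Run:
```python
from h import *
g=cv2.cvtColor(np.load('t8.npy'),cv2.COLOR_RGB2GRAY)
for r in(186,192,198,204,210): print(r,g[r,274:306].tolist())
for c in(285,290,295,299): print("col",c,g[174:192,c].tolist())
for a,b in(((184,186,188,190,192,194),"x"),):
    pass
```

```text
186 [252, 250, 249, 248, 248, 249, 254, 250, 163, 178, 220, 216, 215, 209, 255, 255, 255, 255, 255, 255, 255, 255, 255, 255, 255, 255, 255, 254, 218, 219, 220, 220]
192 [254, 252, 250, 249, 248, 250, 255, 224, 135, 194, 221, 218, 216, 215, 214, 200, 154, 129, 131, 117, 216, 255, 255, 255, 255, 255, 255, 255, 228, 219, 222, 222]
198 [250, 250, 248, 248, 248, 250, 255, 217, 170, 217, 219, 218, 218, 215, 209, 255, 255, 255, 255, 255, 255, 255, 255, 255, 255, 255, 254, 226, 220, 220, 220, 221]
204 [250, 250, 248, 249, 249, 250, 255, 190, 168, 221, 219, 217, 217, 216, 215, 217, 174, 140, 147, 227, 255, 255, 255, 255, 255, 255, 251, 213, 221, 223, 223, 223]
210 [250, 249, 248, 248, 249, 253, 247, 159, 184, 222, 218, 217, 215, 210, 255, 255, 255, 255, 255, 255, 255, 255, 255, 255, 255, 255, 255, 222, 223, 224, 223, 223]
col 285 [149, 148, 150, 150, 149, 150, 149, 147, 146, 156, 217, 219, 216, 216, 217, 217, 217, 218]
col 290 [223, 223, 224, 226, 226, 226, 229, 203, 202, 128, 255, 255, 255, 255, 255, 255, 255, 200]
col 295 [223, 222, 220, 220, 221, 221, 221, 222, 231, 128, 255, 255, 255, 255, 255, 255, 255, 255]
col 299 [224, 221, 220, 219, 220, 220, 220, 222, 236, 100, 255, 255, 255, 255, 255, 255, 255, 255]
```

Run:
```python
import cv2,numpy as np
a=cv2.imread('pics/t4.png',0);b=cv2.imread('pics/t6.png',0)
for c in(285,290,293,295,297,299):
    f=lambda im,s,x0,y0:[int(im[int((r-y0+.5)*s),int((c-x0+.5)*s)]) for r in range(176,190)]
    print(c,"t4",f(a,4,200,130),"t6",f(b,7,250,150))
```

```text
285 t4 [226, 225, 224, 223, 223, 222, 220, 241, 255, 255, 254, 254, 254, 254] t6 [153, 153, 152, 152, 152, 151, 148, 158, 222, 222, 220, 220, 220, 220]
290 t4 [222, 223, 224, 223, 222, 222, 219, 216, 255, 255, 254, 254, 255, 251] t6 [228, 229, 229, 229, 232, 207, 206, 130, 255, 255, 255, 255, 255, 255]
293 t4 [221, 221, 222, 223, 222, 225, 223, 165, 255, 255, 254, 254, 254, 255] t6 [221, 222, 222, 223, 222, 224, 233, 128, 255, 255, 255, 254, 255, 255]
295 t4 [222, 224, 223, 224, 224, 226, 224, 154, 255, 255, 254, 254, 254, 254] t6 [222, 223, 223, 223, 223, 225, 234, 131, 255, 255, 254, 254, 254, 254]
297 t4 [223, 223, 224, 223, 222, 225, 224, 149, 255, 255, 255, 255, 255, 255] t6 [223, 224, 223, 223, 222, 224, 237, 112, 255, 255, 255, 254, 254, 254]
299 t4 [223, 223, 223, 223, 224, 227, 228, 140, 234, 229, 226, 223, 221, 219] t6 [224, 222, 223, 223, 223, 225, 239, 103, 255, 255, 255, 254, 254, 254]
```

Run:
```python
from h import *
for n,f in(("top","t8.npy"),("scene","s8.npy")):
    g=cv2.cvtColor(np.load(f),cv2.COLOR_RGB2GRAY).astype(float)
    c=cams.camera_info(n);K,T=np.array(c["K"]),np.array(c["T"]);H=[]
    for x in(-95,-60,-25):
        w=np.r_[O+M@np.array([x,25]),30]/1000;q=K@(T[:3,:3].T@(w-T[:3,3]));u,v=np.round(q[:2]/q[2]).astype(int)
        p=g[v-5:v+6,u-5:u+6];d=np.clip(205-p,0,None);k,l,s,ce=cv2.connectedComponentsWithStats((d>15).astype(np.uint8))
        best=min(range(1,k),key=lambda i:np.hypot(*(ce[i]-5)));d=d*(cv2.dilate((l==best).astype(np.uint8),np.ones((3,3))))
        yy,xx=np.mgrid[v-5:v+6,u-5:u+6];uv=[(d*xx).sum()/d.sum(),(d*yy).sum()/d.sum()]
        h=ray(n,uv,.03)[0][:2]*1000;H.append(h);print(n,np.round(uv,2),"fix",((h-O)@M).round(2))
    e=H[2]-H[0];print("yaw",np.degrees(np.arctan2(e[1],e[0])),"len",np.hypot(*e))
# edges (sub-pixel columns) of fixed jaw's white line, and of block left edge, per row
g=cv2.cvtColor(np.load("t6.npy"),cv2.COLOR_RGB2GRAY).astype(float)
L=[]
for r in range(201,218):
    p=np.clip(g[r,306:316]-224,0,None);L.append((r,(p*np.arange(306,316)).sum()/p.sum()))
L=np.array(L);W=ray("top",L[:,::-1],.045)[:,:2];a=np.polyfit(W[:,0],W[:,1],1);print("line yaw",np.degrees(np.arctan(a[0])),"y in fix",((W*1000-O)@M)[:,1].round(1))
```

```text
top [290.44 219.27] fix [-94.9   26.74]
top [291.19 205.76] fix [-59.46  25.86]
top [291.7  192.56] fix [-24.68  25.6 ]
yaw -3.9876852471479682 len 70.22622649394529
scene [362.29 213.93] fix [-91.75  32.8 ]
scene [356.81 220.8 ] fix [-61.52  25.11]
scene [353.51 229.72] fix [-26.56  24.87]
yaw -10.001386925598196 len 65.6659713095482
line yaw -3.297939606237238 y in fix [-23.7 -23.8 -23.7 -23.8 -23.8 -24.1 -24.  -24.  -23.8 -23.8 -24.3 -24.1
 -24.8 -23.8 -23.1 -23.3 -23.6]
```

A corner of the block touched the fence first, and the image still shows a thin gap of about 1 mm, so the 7 N push may have stuck on jaw friction. To keep the order right, I'll swing the lever back, push the block home more firmly, re-close the jaw, and lock again.

```bash
python3 -c "
from h import *
cams.snapshot('top');cams.snapshot('top');st();go((554,78.4),150,-3.06)"
```

```text
t 29.43 tcp [455.2 -95.3 195. ] fix [-141.  -203.7] F [ 1.   0.9 -2. ] gap 49.6 gf 0.0
row [  8.9  -17.9    4.48] [ 0.09 -0.06 -0.12]
```

carry_out(targets=[[[1,-2,0,0,0,0,5],[2.5,-5,0,0,0,0,5],[4,-8,0,0,0,0,5],[5.5,-11,0,0,0,0,5],[7,-14,1,0,0,0,5],[8.2,-16.5,2,0,0,0,5],[8.9,-17.9,3,0,0,0,5],[8.9,-17.9,4.5,0,0,0,5],[8.9,-17.9,4.5,0,0,0,5],[8.9,-17.9,4.5,0,0,0,5]]])

```text
t: 30.27
tcp_pos: [0.5527, 0.0818, 0.1487]
tool_rot: [1.0, -0.024, -0.001, 0.001]
force: [0.1, 0.2, 0.6]
finger_gap: 0.589
gripper_force: 0.0
```

```bash
python3 -c "
from h import *
cams.snapshot('top');cams.snapshot('top');st();go((554,78.4),95,-3.06)"
```

```text
t 30.37 tcp [553.5  80.5 150. ] fix [-52.1 -22.8] F [-0.1 -0.1 -0.1] gap 49.9 gf 0.0
row [0.05 0.2  5.5 ] [ 0.1  -0.05  0.15]
```

carry_out(targets=[[[0,0.2,1.5,0,0,0,5],[0,0.2,3,0,0,0,5],[0,0.2,4.5,0,0,0,5],[0,0.2,5.4,0,0,0,5],[0,0.2,5.5,0,0,0,4],[0,0.2,5.5,0,0,0,3],[0,0.2,5.5,0,0,0,2.2],[0,0.2,5.5,0,0,0,1.6],[0,0.2,5.5,0,0,0,1.6],[0,0.2,5.5,0,0,0,1.6],[0,0.2,5.5,0,0,0,1.6]]], force=25)

```text
t: 31.28
tcp_pos: [0.554, 0.0777, 0.0955]
tool_rot: [1.0, -0.026, 0.001, 0.001]
force: [-1.1, -0.7, 4.9]
finger_gap: 0.203
gripper_force: 24.7
```

carry_out(targets=[[[0.04,0.78,0,0,0,-2.5,1.6],[0.14,1.56,0,0,0,-5,1.6],[0.31,2.33,0,0,0,-7.5,1.6],[0.54,3.08,0,0,0,-10,1.6],[0.84,3.8,0,0,0,-12.5,1.6],[1.21,4.5,0,0,0,-15,1.6],[1.63,5.16,0,0,0,-17.5,1.6],[2.1,5.79,0,0,0,-20,1.6],[2.64,6.36,0,0,0,-22.5,1.6],[2.64,6.36,0,0,0,-22.5,1.6],[2.64,6.36,0,0,0,-22.5,1.6]]])

```text
t: 32.2
tcp_pos: [0.5758, 0.0125, 0.0953]
tool_rot: [0.985, 0.17, -0.001, 0.001]
force: [-2.0, -2.1, 5.7]
finger_gap: 0.203
gripper_force: 25.1
```

carry_out(targets=[[[0,0,0,0,0,0,2.4],[0,0,0,0,0,0,3.5],[0,0,0,0,0,0,5],[0,0,0,0,0,0,5],[0,0,-1.5,0,0,0,5],[0,0,-4,0,0,0,5],[0,0,-6.5,0,0,0,5],[0,0,-7.5,0,0,0,5],[0,0,-7.5,0,0,0,5]]])

```text
t: 32.95
tcp_pos: [0.5782, 0.0129, 0.1721]
tool_rot: [0.985, 0.17, 0.003, 0.002]
force: [0.5, -0.4, -0.2]
finger_gap: 0.588
gripper_force: 0.0
```

```bash
python3 -c "
from h import *
cams.snapshot('top');st();go((-150,25),150,-3.06,True)"
```

```text
t 33.0 tcp [577.   13.  170.5] fix [-25.1 -89. ] F [-0.7 -0.1 -0.2] gap 49.9 gf 0.0
row [ -7.15 -15.33   1.99] [ 0.14 -0.15 22.6 ]
```

carry_out(targets=[[[-1,-2,0,0,0,4,5],[-2.2,-4.6,0,0,0,8,4],[-3.4,-7.2,0,0,0,12,2.5],[-4.6,-9.8,0,0,0,16,2.5],[-5.8,-12.4,0,0,0,20,2.5],[-6.8,-14.5,0,0,0,22.6,2.5],[-7.2,-15.3,0,0,0,22.6,2.5],[-7.2,-15.3,2,0,0,22.6,2.5],[-7.2,-15.3,5,0,0,22.6,2.5],[-7.2,-15.3,8,0,0,22.6,2.5],[-7.2,-15.3,10,0,0,22.6,2.5],[-7.2,-15.3,10,0,0,22.6,2.5]]])

```text
t: 34.0
tcp_pos: [0.4551, 0.1323, 0.0653]
tool_rot: [1.0, -0.026, -0.004, 0.001]
force: [-1.5, -0.4, -0.2]
finger_gap: 0.292
gripper_force: 0.0
```

```bash
python3 -c "
from h import *
cams.snapshot('top');cams.snapshot('top');st();go((-134,25),24.5,-3.06,True)"
```

```text
t 34.1 tcp [457.1 132.6  68.4] fix [-151.2   24. ] F [-0.7  0.4 -0.8] gap 24.8 gf 0.0
row [ 1.73 -0.11  4.38] [0.12 0.13 0.02]
```

carry_out(targets=[[[0,-0.1,1.5,0,0,0,2.5],[0,-0.1,3,0,0,0,2.5],[0,-0.1,4.1,0,0,0,2.5],[0,-0.1,4.4,0,0,0,2.5],[0.4,-0.1,4.4,0,0,0,2.5],[0.8,-0.1,4.4,0,0,0,2.5],[1.2,-0.1,4.4,0,0,0,2.5],[1.5,-0.1,4.4,0,0,0,2.5],[1.7,-0.1,4.4,0,0,0,2.5],[1.8,-0.1,4.4,0,0,0,2.5],[1.9,-0.1,4.4,0,0,0,2.5],[2,-0.1,4.4,0,0,0,2.5]]])

```text
t: 35.1
tcp_pos: [0.4759, 0.1328, 0.0255]
tool_rot: [1.0, -0.027, -0.002, 0.001]
force: [-3.5, 0.6, 2.7]
finger_gap: 0.294
gripper_force: 1.9
```

carry_out(targets=[[[0.1,0,0,0,0,0,2.5],[0.2,0,0,0,0,0,2.5],[0.3,0,0,0,0,0,2.5]]])

```text
t: 35.35
tcp_pos: [0.4759, 0.1327, 0.0252]
tool_rot: [1.0, -0.027, -0.005, 0.001]
force: [-8.0, 1.1, 6.9]
finger_gap: 0.294
gripper_force: 4.3
```

carry_out(targets=[[[0.1,0,0,0,0,0,2.5],[0.2,0,0,0,0,0,2.5],[0.3,0,0,0,0,0,2.5]]])

```text
t: 35.6
tcp_pos: [0.476, 0.1327, 0.0252]
tool_rot: [1.0, -0.027, -0.008, 0.001]
force: [-11.8, 1.5, 11.0]
finger_gap: 0.289
gripper_force: 6.3
```

carry_out(targets=[[[0.1,0,0,0,0,0,2.5],[0.2,0,0,0,0,0,2.5],[0.3,0,0,0,0,0,2.5],[0.4,0,0,0,0,0,2.5]]])

```text
t: 35.93
tcp_pos: [0.4765, 0.1326, 0.0251]
tool_rot: [1.0, -0.027, -0.011, 0.001]
force: [-16.2, 1.4, 14.8]
finger_gap: 0.292
gripper_force: 8.6
```

```bash
python3 -c "
from h import *
g=cv2.cvtColor(cams.snapshot('top'),cv2.COLOR_RGB2GRAY);st()
for c in(286,288,290,293,295,297,299,300): print(c,g[178:189,c].tolist())
for r in(186,188,190,196): print(r,g[r,276:306].tolist())"
```

```text
t 35.98 tcp [476.5 132.6  25. ] fix [-131.8   25. ] F [-15.8   1.3  11.2] gap 24.6 gf 8.0
286 [151, 152, 150, 148, 147, 182, 221, 219, 217, 216, 217]
288 [142, 143, 142, 145, 142, 149, 214, 211, 255, 255, 255]
290 [229, 229, 232, 205, 199, 206, 255, 255, 255, 255, 255]
293 [222, 222, 223, 222, 227, 199, 255, 255, 255, 255, 255]
295 [223, 223, 223, 224, 231, 155, 255, 255, 255, 255, 255]
297 [223, 223, 222, 224, 233, 147, 255, 255, 255, 255, 255]
299 [223, 223, 222, 224, 235, 152, 255, 255, 255, 255, 255]
300 [225, 225, 225, 226, 235, 166, 255, 255, 255, 255, 255]
186 [250, 250, 250, 250, 255, 252, 167, 182, 224, 219, 217, 213, 255, 255, 255, 255, 255, 255, 255, 255, 255, 255, 255, 255, 255, 255, 221, 222, 223, 222]
188 [253, 250, 249, 250, 255, 249, 157, 185, 224, 220, 217, 211, 255, 255, 255, 255, 255, 255, 255, 255, 255, 255, 255, 255, 255, 255, 222, 224, 224, 224]
190 [254, 250, 250, 251, 255, 238, 139, 195, 226, 220, 218, 213, 255, 255, 255, 216, 205, 255, 255, 255, 255, 255, 255, 255, 255, 253, 217, 221, 223, 222]
196 [250, 250, 249, 251, 255, 228, 142, 206, 223, 220, 219, 218, 212, 255, 255, 255, 255, 255, 255, 255, 255, 255, 255, 255, 255, 252, 225, 223, 223, 225]
```

It moved (0.476 to 0.4765) and the dark line is fading, so it had been stuck. The tips also press down with about 11 N, so I'll relieve that by commanding slightly upward while I keep pushing.

carry_out(targets=[[[0.03,0,-0.1,0,0,0,2.5],[0.06,0,-0.2,0,0,0,2.5],[0.08,0,-0.3,0,0,0,2.5],[0.1,0,-0.3,0,0,0,2.5]]])

```text
t: 36.32
tcp_pos: [0.4765, 0.1326, 0.0263]
tool_rot: [1.0, -0.027, -0.013, 0.001]
force: [-14.3, 1.9, -0.5]
finger_gap: 0.293
gripper_force: 7.4
```

carry_out(targets=[[[0.05,0,0,0,0,0,2.5],[0.1,0,0,0,0,0,2.5],[0.1,0,0,0,0,0,2.5]]])

```text
t: 36.57
tcp_pos: [0.4765, 0.1326, 0.0263]
tool_rot: [1.0, -0.027, -0.014, 0.001]
force: [-15.5, 1.9, 0.1]
finger_gap: 0.289
gripper_force: 7.9
```

```bash
cat > gap.py <<'E'
from h import *
g=cv2.cvtColor(cams.snapshot('top'),cv2.COLOR_RGB2GRAY);st()
for c in(286,290,293,295,297,299,300): print(c,g[180:186,c].tolist())
E
python3 gap.py
```

```text
t 36.62 tcp [476.6 132.5  26.3] fix [-131.8   25. ] F [-15.9   2.2  -0.5] gap 25.3 gf 7.9
286 [150, 149, 148, 184, 220, 219]
290 [231, 205, 199, 211, 255, 255]
293 [223, 222, 226, 202, 255, 255]
295 [223, 224, 230, 167, 255, 255]
297 [222, 224, 233, 149, 255, 255]
299 [223, 224, 234, 153, 255, 255]
300 [226, 226, 236, 166, 255, 255]
```

The block now holds at 15.5 N with no vertical load, so it is home. Now I'll re-nudge the jaw.

carry_out(targets=[[[-0.6,0,0,0,0,0,2.5],[-1.4,0,0,0,0,0,2.5],[-2,0,-1.5,0,0,0,2.5],[-2,0,-4,0,0,0,1],[-2,0,-6.5,0,0,0,0],[-1.5,-1.5,-8,0,0,0,0],[0,-4,-8,0,0,0,0],[2,-6.5,-8,0,0,0,0],[4,-9,-8,0,0,0,0],[6,-10.5,-8,0,0,0,0],[7.2,-11,-8,0,0,0,0],[7.8,-11,-8,0,0,0,0]]])

```text
t: 37.62
tcp_pos: [0.5767, 0.2398, 0.109]
tool_rot: [1.0, -0.026, 0.003, 0.0]
force: [0.3, 0.8, -0.3]
finger_gap: 0.004
gripper_force: 0.0
```

```bash
python3 -c "
from h import *
cams.snapshot('top')"; python3 gap.py; python3 -c "
from h import *
go((-50,120),29,-3.06,True)"
```

```text
t 37.72 tcp [574.6 237.9 108.4] fix [-39.5 135.4] F [-0.6 -0.2 -0.8] gap -0.1 gf 0.0
286 [150, 149, 150, 157, 222, 221]
290 [232, 205, 203, 189, 255, 255]
293 [223, 224, 232, 149, 255, 255]
295 [224, 225, 233, 138, 255, 255]
297 [223, 224, 235, 139, 255, 255]
299 [223, 225, 237, 123, 255, 255]
300 [225, 227, 240, 112, 255, 255]
row [-1.08  1.53  7.94] [ 0.08 -0.17  0.  ]
```

carry_out(targets=[[[-0.5,0.3,1.5,0,0,0,0],[-1,0.7,3.2,0,0,0,0],[-1.05,0.7,5,0,0,0,0],[-1.05,0.7,6.6,0,0,0,0],[-1.05,0.7,7.6,0,0,0,0],[-1.05,0.7,7.9,0,0,0,0],[-1.05,1,7.9,0,0,0,0],[-1.05,1.3,7.9,0,0,0,0],[-1.05,1.6,7.9,0,0,0,0],[-1.05,1.9,7.9,0,0,0,0],[-1.05,2.1,7.9,0,0,0,0],[-1.05,2.2,7.9,0,0,0,0]]])

```text
t: 38.72
tcp_pos: [0.5618, 0.2161, 0.0299]
tool_rot: [1.0, -0.027, 0.001, 0.001]
force: [-0.1, 0.2, 0.9]
finger_gap: 0.003
gripper_force: 0.0
```

carry_out(targets=[[[0,0.1,0,0,0,0,0],[0,0.18,0,0,0,0,0],[0,0.25,0,0,0,0,0],[0,0.3,0,0,0,0,0]]])

```text
t: 39.05
tcp_pos: [0.5614, 0.2136, 0.0294]
tool_rot: [1.0, -0.027, 0.0, 0.001]
force: [-0.2, 2.8, 0.2]
finger_gap: -0.001
gripper_force: 1.1
```

carry_out(targets=[[[0,0.05,0,0,0,0,0],[0,0.1,0,0,0,0,0],[0,0.1,0,0,0,0,0]]])

```text
t: 39.3
tcp_pos: [0.5614, 0.2136, 0.0294]
tool_rot: [1.0, -0.027, 0.0, 0.0]
force: [-0.0, 4.2, -0.1]
finger_gap: -0.0
gripper_force: 2.5
```

carry_out(targets=[[[0,0.06,0,0,0,0,0],[0,0.12,0,0,0,0,0],[0,0.18,0,0,0,0,0],[0,0.24,0,0,0,0,0],[0,0.24,0,0,0,0,0]]])

```text
t: 39.72
tcp_pos: [0.5614, 0.2135, 0.0295]
tool_rot: [1.0, -0.028, 0.001, -0.002]
force: [-1.0, 13.4, -0.1]
finger_gap: -0.001
gripper_force: 6.5
```

carry_out(targets=[[[0,-0.3,0,0,0,0,0],[0,-1,0,0,0,0,0],[0,-1.8,0,0,0,0,0],[0,-2.5,-2,0,0,0,0],[0,-2.5,-5,0,0,0,1],[0,-2.5,-8,0,0,0,2],[0,-2.5,-11,0,0,0,3],[0,-1,-13,0,0,0,4],[0,2,-14,0,0,0,5],[0,5,-14,0,0,0,5],[0,8,-14,0,0,0,5],[0,10,-14,0,0,0,5]]])

```text
t: 40.72
tcp_pos: [0.5556, 0.1084, 0.17]
tool_rot: [1.0, -0.027, 0.0, 0.001]
force: [0.0, -0.4, -0.5]
finger_gap: 0.587
gripper_force: 0.0
```

```bash
python3 -c "
from h import *
cams.snapshot('top');cams.snapshot('top');st();go((-22.5,-88.6),150,19.4,True)"
```

```text
t 40.82 tcp [555.8 107.7 169.7] fix [-51.3   4.4] F [-0.6  0.9  0.8] gap 49.8 gf 0.0
row [2.92 9.28 2.  ] [  0.16   0.03 -22.68]
```

carry_out(targets=[[[0.6,1.8,0,0,0,-5,5],[1.2,4,0,0,0,-10,5],[1.8,6.2,0,0,0,-15,5],[2.4,8.2,0,0,0,-20,5],[2.75,9.3,0,0,0,-22.6,5],[2.75,9.3,1,0,0,-22.6,5],[2.75,9.3,2.5,0,0,-22.6,5],[2.75,9.3,4,0,0,-22.6,5],[2.75,9.3,4.5,0,0,-22.6,5],[2.75,9.3,4.5,0,0,-22.6,5],[2.75,9.3,4.5,0,0,-22.6,5]]])

```text
t: 41.73
tcp_pos: [0.578, 0.0171, 0.1242]
tool_rot: [0.985, 0.17, -0.0, 0.001]
force: [-0.1, -0.0, 1.0]
finger_gap: 0.587
gripper_force: 0.0
```

```bash
python3 -c "
from h import *
cams.snapshot('top');st();go((-24.5,-89),95,19.4,True)"
```

```text
t 41.78 tcp [578.5  16.9 124.8] fix [-23.8 -85.1] F [-0.8 -0.5 -0.4] gap 49.4 gf 0.0
row [-0.21  0.33  2.98] [ 0.1  -0.    0.16]
```

carry_out(targets=[[[-0.2,0.3,0.5,0,0,0,5],[-0.2,0.3,1.5,0,0,0,5],[-0.2,0.3,2.5,0,0,0,5],[-0.2,0.3,3,0,0,0,5],[-0.2,0.3,3,0,0,0,4],[-0.2,0.3,3,0,0,0,3],[-0.2,0.3,3,0,0,0,2.2],[-0.2,0.3,3,0,0,0,1.6],[-0.2,0.3,3,0,0,0,1.6],[-0.2,0.3,3,0,0,0,1.6]]], force=25)

```text
t: 42.62
tcp_pos: [0.5776, 0.0125, 0.0949]
tool_rot: [0.986, 0.17, 0.0, 0.001]
force: [0.4, 0.1, -0.2]
finger_gap: 0.202
gripper_force: 24.4
```

```bash
python3 -c "
from h import *
arc(9)"
```

```text
t 42.62 tcp [577.6  12.5  94.9] fix [-24.4 -89.5] F [ 0.4  0.1 -0.2] gap 17.1 gf 24.4
r 91.16888715182444 a0 44.961069079557674 yaw 19.529640399371292
1 50.0 [-0.16 -0.78] turn 2.5
2 55.0 [-0.36 -1.54] turn 5.0
3 60.0 [-0.5  -2.32] turn 7.5
4 65.0 [-0.57 -3.1 ] turn 10.0
5 70.0 [-0.56 -3.89] turn 12.5
6 75.0 [-0.5  -4.67] turn 15.1
7 80.0 [-0.36 -5.44] turn 17.6
8 85.0 [-0.15 -6.2 ] turn 20.1
9 90.0 [ 0.12 -6.94] turn 22.6
```

carry_out(targets=[[[-0.1,-0.4,0,0,0,1.3,1.6],[-0.2,-0.78,0,0,0,2.5,1.6],[-0.36,-1.54,0,0,0,5,1.6],[-0.5,-2.32,0,0,0,7.5,1.6],[-0.57,-3.1,0,0,0,10,1.6],[-0.56,-3.89,0,0,0,12.5,1.6],[-0.5,-4.67,0,0,0,15,1.6],[-0.36,-5.44,0,0,0,17.6,1.6],[-0.15,-6.2,0,0,0,20.1,1.6],[0.08,-6.8,0,0,0,22.2,1.6],[0.12,-6.92,0,0,0,22.6,1.6],[0.12,-6.92,0,0,0,22.6,1.6]]])

```text
t: 43.62
tcp_pos: [0.552, 0.0783, 0.0947]
tool_rot: [1.0, -0.027, -0.003, 0.001]
force: [-6.0, -1.0, 3.6]
finger_gap: 0.202
gripper_force: 25.2
```

```bash
python3 -c "
from h import *
cams.snapshot('top');cams.snapshot('top');arc(1)"
```

```text
t 43.72 tcp [552.   78.3  94.7] fix [-53.5 -25.2] F [-4.4 -1.   3.7] gap 17.2 gf 25.2
r 93.53779221991935 a0 89.87693911395756 yaw -3.070787028103962
1 90.0 [ 0.35 -0.02] turn -0.0
```

carry_out(targets=[[[0,0,0,0,0,0,2.4],[0,0,0,0,0,0,3.2],[0,0,0,0,0,0,4.5],[0,0,0,0,0,0,5],[0,0,-1.5,0,0,0,5],[0,0,-4,0,0,0,5],[0,0,-7,0,0,0,5],[-2,3,-9,0,0,0,5],[-4,7,-10,0,0,0,5],[-6,11,-10,0,0,0,5],[-8,15,-10,0,0,0,5],[-8,15,-10,0,0,0,5]]])

```text
t: 44.72
tcp_pos: [0.4652, -0.0707, 0.1952]
tool_rot: [1.0, -0.028, -0.0, 0.002]
force: [-0.1, 0.0, 0.1]
finger_gap: 0.586
gripper_force: 0.0
```

```bash
python3 gap.py
python3 - <<'E'
from h import *
g=cv2.cvtColor(cams.snapshot('top'),cv2.COLOR_RGB2GRAY)
for r in(178,182,186,190,194,196,200,202,208,212): print(r,g[r,278:284].tolist(),g[r,300:304].tolist(),"lever",g[r,305:317].tolist())
E
```

```text
t 44.77 tcp [465.6 -70.5 195.1] fix [-131.9 -178.4] F [-1.1 -0.6 -0.3] gap 49.6 gf 0.0
286 [148, 148, 149, 155, 218, 218]
290 [229, 202, 199, 186, 255, 255]
293 [221, 221, 230, 146, 255, 255]
295 [222, 222, 231, 134, 255, 255]
297 [220, 222, 232, 136, 255, 255]
299 [221, 223, 235, 121, 255, 255]
300 [223, 225, 236, 109, 255, 255]
178 [248, 248, 250, 255, 219, 125] [223, 206, 215, 225] lever [224, 222, 216, 229, 249, 251, 251, 253, 244, 179, 133, 142]
182 [249, 249, 252, 255, 205, 121] [237, 198, 205, 224] lever [220, 220, 217, 235, 249, 251, 250, 253, 238, 224, 180, 139]
186 [248, 249, 254, 251, 164, 181] [255, 255, 218, 220] lever [221, 220, 215, 247, 251, 250, 251, 255, 222, 206, 184, 141]
190 [249, 250, 255, 236, 138, 191] [255, 252, 214, 220] lever [221, 219, 216, 249, 253, 250, 251, 255, 224, 206, 182, 140]
194 [249, 250, 255, 220, 138, 199] [255, 255, 233, 222] lever [224, 224, 219, 251, 253, 251, 251, 255, 221, 204, 184, 141]
196 [248, 250, 255, 226, 140, 203] [255, 251, 223, 221] lever [223, 223, 220, 250, 255, 255, 255, 255, 237, 150, 147, 146]
200 [249, 250, 255, 210, 182, 222] [254, 225, 222, 222] lever [226, 236, 164, 75, 84, 87, 87, 82, 74, 133, 156, 151]
202 [249, 251, 255, 206, 167, 219] [255, 233, 221, 223] lever [227, 234, 157, 76, 88, 92, 92, 89, 75, 109, 145, 150]
208 [250, 253, 251, 166, 178, 223] [249, 211, 222, 223] lever [221, 222, 220, 216, 255, 255, 247, 217, 219, 222, 225, 228]
212 [250, 255, 236, 139, 189, 224] [255, 222, 224, 227] lever [227, 225, 223, 219, 255, 255, 231, 196, 225, 223, 224, 224]
```

```bash
python3 -c "
from station import sign_off
print(sign_off())"
```

```text
the job is handed in; nothing more can be done
None
```

I handed the job in at about 45 s: the 50 mm block is between the closed jaws, pushed home against the fence, and the lock lever was swung onto the white line last. The one doubt is a faint dark line still visible at the fence, at most about 0.5 mm if it is a real gap, though the block held firm against a 15 N push.

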